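Free a sample carrier from under a left-hand wing nut

TASK

The horseshoe-shaped sample carrier on the rotary stage is trapped by a wing nut with a left-hand thread, so turn the nut clockwise (seen from above) to unscrew it, all the way until you feel it come up firmly against its stop, without forcing the delicate torque cell it stands on, in either direction. Then draw the carrier straight out sideways from under the raised nut without forcing it, and lay it flat in the empty shallow tray, letting go only when it is down. Leave everything else on the bench where it is.

Things in the scene. Friction and masses are not known exactly. Their poses are not given: they have to be found in the camera images.
- nut_wings (a point): Middle of the steel wing nut's flat bar, on the nut's axis. Bar 50 mm long (x axis), 12 mm thick (y), 28 mm high (14 above and below this point); pinch it across the 12 mm. Left-hand thread: clockwise from above loosens, raising the nut 3.33 mm per rad; captive. About 1.7 to 2.3 rad are needed, differing each time: two grasps or more. 90 to 92 mm above the bench at first, 97.5 mm at the stop.
- nut_sleeve (a point): Middle of the lower end of the nut's round sleeve (26 mm diameter, 20 mm long, below the bar). It sits 2 to 4 mm deep in a recess of the carrier at first, which traps the carrier, and is 3.5 mm clear of it with the nut at its stop. The nut turns against a steady 0.08 N m, stays where it is left, and ends at a hard inner stop found by feel. Anticlockwise it soon jams.
- torque_cell (a joint): Twist (rad) of the sprung post carrying the nut, positive clockwise from above, 0 unloaded; 2 N m/rad. Turning the nut freely twists it about 0.04. Firm contact with the stop is over 0.07 (0.14 N m); 0.10 to 0.14 (0.20 to 0.28 N m) is ample; over 0.22 (0.44 N m) either way overloads it. It springs back when the nut is let go.
- carrier_fin (a point): Middle of the carrier's upright fin: 26 mm long (x axis), 10 mm thick (y), its top 10 mm above this point; pinch it across the 10 mm. 22 mm above the carrier's flat underside (72 mm above the bench at first). x points from the nut's post (72 mm away along -x) to the fin; the carrier is drawn out along +x. 8 mm thick, 14 mm wide stem under the fin.
- carrier: Aluminium horseshoe sample carrier, about 0.14 kg, 115 mm long, 44 mm wide, 10 mm thick without the fin. Origin: underside, on the post's axis at first; x to the fin, z up. Its 14 mm wide slot, open to -x, straddles the 10 mm post; the arms end at x = -30 mm, so it is free once drawn out 50 mm; its middle is at x = 27 mm. Lies on the round stage top, 76 mm in diameter, 50 mm above the bench.
- tray_in (a point): Centre of the floor of the empty shallow grey tray, 200 x 150 mm outside, walls 4 mm thick and 14 mm high, long side along its x axis; the floor is 4 mm above the bench. Fixed to the bench.
- weight_big_mid (a point): Bystander: round steel weight, 40 mm in diameter, 28 mm high; its middle.
- weight_small_mid (a point): Bystander: smaller round steel weight, 30 mm in diameter, 22 mm high; its middle.
- jar_mid (a point): Bystander: closed amber jar, 48 mm in diameter, 60 mm high; its middle.
- bottle_mid (a point): Bystander: closed white bottle, 60 mm in diameter, 150 mm high; its middle.
- mug_mid (a point): Bystander: white mug, 80 mm in diameter, 90 mm high; its middle.
- screwdriver_grip (a point): Bystander: screwdriver lying on the bench; the middle of its handle.
- wrench_grip (a point): Bystander: spanner lying on the bench; the middle of its handle.
There are look-alikes about, which are no part of the job. What is shaped like the part that bears nut_wings but blue is not meant.

How it is judged:
By the outcome, as a careful person would: the job done as asked, in the order asked, and still so for the second after the job is handed in, with the robot touching nothing.
It also fails if it takes over 72 s, if anything falls off the work surface, if the arm or the gripper's body presses on something with over 40 N, if the wrist force passes 120 N, or if a joint passes its speed limit or range.

ROBOT

A 6-joint arm with a two-finger parallel gripper is mounted at the origin on the work surface. World frame = base frame: x ahead of the robot, y to its left, z up, the work surface at z = 0. Lengths are in m, angles in rad, forces in N, time in s.
With the tool pointing down it reaches from about 0.275 to 0.85 m from the base axis. Payload 5.2 kg.
Tool frame: the origin (TCP) lies midway between the tips of the shut fingers; the grasp point (between the pads) lies 19 mm behind it; z points along the fingers, y is the direction in which the jaws open and shut (so a half turn about z gives the same grasp; the last joint's range is limited). The gripper opens to 85 mm and grips with 20 to 120 N. Pads are 22 mm wide; open, the fingers measure 114 mm over their backs; the gripper's body (76 mm by 85 mm) begins 54 mm behind the grasp point. The pads swing forward as they close: fully open they stand 13 mm farther back than shut.
Start: joints at [-1.369, 0.259, 1.535, -0, 1.348, -0.203], TCP at [0.217, -0.506, 0.231] pointing down, gripper open.
Joint ranges: [-3.14, 3.14], [-0.91, 2.08], [0.19, 2.58], [-1.22, 4.36], [0.22, 2.71], [-3.12, 3.12]. Speed limits (rad/s): [2.57, 2.57, 3.14, 3.14, 3.14, 3.14].

INTERFACE

Orientations are given as a unit quaternion [w, x, y, z].
In Python, from station import bot gives the robot as it stands.
- The arm moves only by the tool apply_moves, never from a script. Its argument "commands" is a list of rows, each a list of 3 entries, a list of its own where there are three numbers: the shift along the tool's x, y, z in m, then the turn about the tool's z in rad, then the closure, from 0 (fully open) to 1 (shut). A call has 1 to 10 rows; each row shifts and turns the commanded pose from where the row before left it, along the tool's axes as they then stand; what a row does not reach is not made up. A row lasts 1/10 s, in which the tool goes at most 50 mm and 8.59 degrees, less where a joint would pass 70% of its speed; a pose out of reach is approached as far as the arm can. A call with a gripper value outside its range is refused whole. The fingers move at their own pace and stop on an object; "squeeze" is the grip in N (left out, the last holds). Time passes only in rows, so rows that do not move let the fingers close. It gives the time, the measured TCP pose, the force and the opening at its end, in the units of the state.
- bot.state(): the state, without advancing time (a new reading comes with each control period).
- bot.get_image(name): name is "scene" or "top"; returns the picture (480x640x3 uint8, red, green, blue); there is no depth.
- bot.calibration(name): a dict with "fx", "fy", "cx", "cy" (pixels), "position" and "rotation" of the camera in the world. Camera axes: x right, y up, looking along -z (the intrinsics and any distortion apply to the point x, -y, -z); pixel columns grow to the right and rows downward; lengths in m; the calibration is good to about 2 mm. A picture is of the moment at which its call begins. calibration takes no time and is no camera call.
- bot.sign_off(): hands the job in, once; it reports no verdict.
The state is a dict: "time": time; "joints": joint angles; "qd": joint speeds; "tau": joint torques, N m; "ee_pos": TCP position; "ee_rot": TCP orientation; "contact_force": force on the tool from outside, world axes, zero at the start; "ft_torque": the same for the moment, N m; "finger_gap": finger opening in m.
Only numpy, scipy, OpenCV 4.12 (cv2) and the standard library are available. Lean on these libraries where they do the work, as an engineer would, in place of code of your own. Each camera call takes 0.05 s, during which the arm holds its last target.

## Working session

There is one attempt and no reset: what is moved stays moved. The work goes in short steps, Python scripts to look and compute and a tool call to move; the robot and the scene stay as the last step left them, time stands still between calls to the robot, and variables do not carry over. Pictures are saved under pics/ and viewed, and the job is handed in when it is done.

Besides the shell and the picture viewer there is one more tool, called after ">>>" by a JSON object that holds its "fn" and its "kwargs". apply_moves: Moves the arm, as the interface text tells. Its arguments: {"type":"object","properties":{"commands":{"type":"array","items":{"type":"array"}},"squeeze":{"type":"number"}},"required":["commands"]}

```bash
ls; mkdir -p pics; python3 - <<'E'
from station import bot
import cv2
s=bot.state(); print(s)
for n in("scene","top"):
    cv2.imwrite(f"pics/{n}0.png",bot.get_image(n)[:,:,::-1]); print(n,bot.calibration(n))
E
```

```text
pics
{'time': 0.0, 'joints': array([-1.36879970e+00,  2.59388629e-01,  1.53610938e+00,  1.29971988e-05,
        1.34796367e+00, -2.02826820e-01]), 'qd': array([ 6.66116922e-04,  4.15821772e-05, -1.38298648e-03, -4.36857021e-04,
       -1.90129382e-03, -3.74176007e-04]), 'tau': array([ 1.97637048e-03, -4.46024537e+01, -2.90573287e+01, -5.08509322e-05,
        1.15619134e-02, -1.54104676e-06]), 'ee_pos': array([ 0.21652553, -0.50501307,  0.23043956]), 'ee_rot': array([-9.34508662e-04,  9.79584454e-01,  2.01030902e-01,  6.72448911e-06]), 'contact_force': array([ 0.51454742,  0.26043167, -0.43329729]), 'ft_torque': array([ 0.00938909,  0.01057893, -0.00439915]), 'finger_gap': 0.08502769849182477}
scene {'fx': 517.4444961669595, 'fy': 517.4444961669595, 'cx': 320.22878184444477, 'cy': 240.9839236241917, 'position': array([ 0.98097498, -0.27323595,  0.81863023]), 'rotation': array([0.84748227, 0.28210434, 0.1338655 , 0.42926795])}
top {'fx': 435.8809078521298, 'fy': 435.8809078521298, 'cx': 319.9369282467656, 'cy': 242.23614817565286, 'position': array([0.38510242, 0.05510069, 1.00503304]), 'rotation': array([ 0.71035099,  0.06964444, -0.06476423, -0.6973928 ])}
```

View pics/scene0.png

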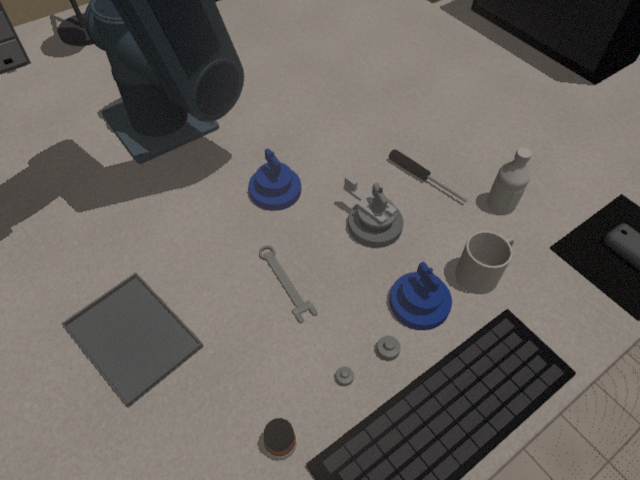

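View pics/top0.png

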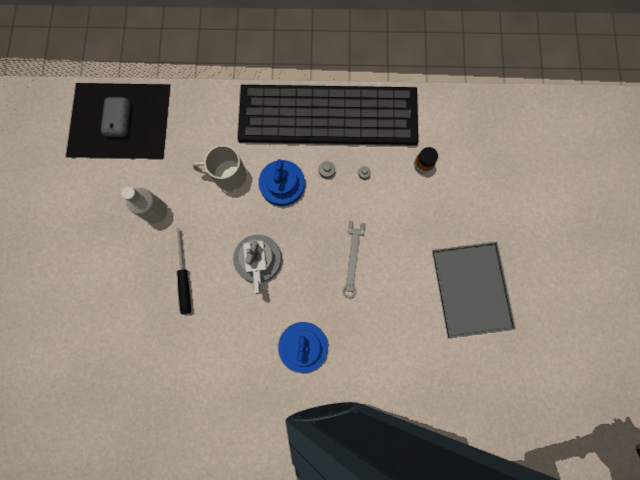

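The target stand is grey: about (372,215) in scene and (257,260) in top. The tray is at (473,290) in top. The look-alikes are blue. I'll zoom in next.

```bash
cat > h.py <<'E'
import numpy as np, cv2
from scipy.spatial.transform import Rotation as R
from scipy.optimize import least_squares
from station import bot
def cam(n):
    c=bot.calibration(n); q=c["rotation"]
    return c,R.from_quat([q[1],q[2],q[3],q[0]]).as_matrix()
def proj(n,P):
    c,M=cam(n); p=(np.atleast_2d(P)-c["position"])@M
    return np.c_[c["cx"]+c["fx"]*p[:,0]/-p[:,2], c["cy"]+c["fy"]*(-p[:,1])/-p[:,2]]
def atz(n,u,v,z):
    c,M=cam(n); d=M@np.array([(u-c["cx"])/c["fx"],-(v-c["cy"])/c["fy"],-1])
    return c["position"]+d*(z-c["position"][2])/d[2]
def crop(img,x,y,w,h,k,name):
    cv2.imwrite(name,cv2.resize(img[y:y+h,x:x+w],None,fx=k,fy=k,interpolation=cv2.INTER_CUBIC))
E
python3 - <<'E'
from h import *
print(bot.calibration("top").keys())
t=cv2.imread("pics/top0.png");s=cv2.imread("pics/scene0.png")
crop(t,217,220,80,80,7,"pics/t0c.png");crop(s,325,165,90,90,6,"pics/s0c.png")
print(atz("top",257,260,.09),atz("top",473,290,.004))
E
```

```text
dict_keys(['fx', 'fy', 'cx', 'cy', 'position', 'rotation'])
[0.52057864 0.19598755 0.09      ] [ 0.47300599 -0.2881329   0.004     ]
```

View pics/t0c.png

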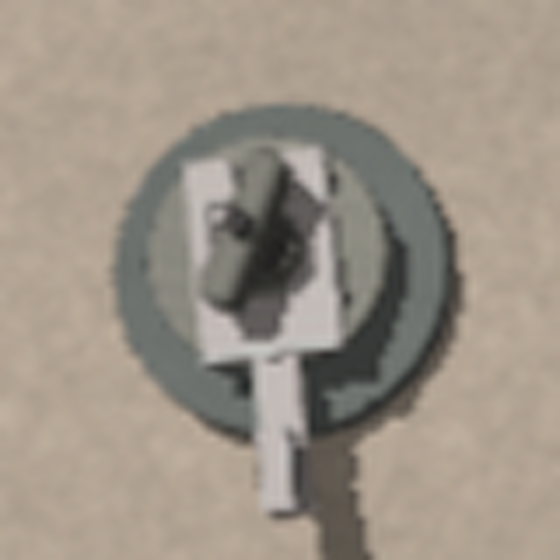

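View pics/s0c.png

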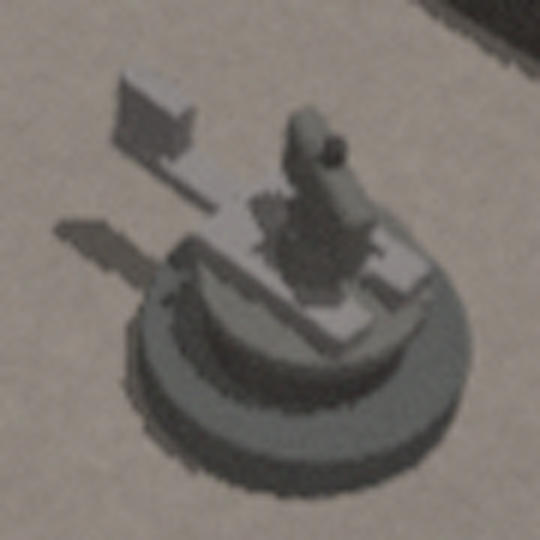

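```bash
cat > fit.py <<'E'
from h import *
def T(x,y,a,P):
    c,s=np.cos(a),np.sin(a); P=np.atleast_2d(P).astype(float)
    return np.c_[x+c*P[:,0]-s*P[:,1], y+s*P[:,0]+c*P[:,1], P[:,2]]
def box(x0,x1,y0,y1,z0,z1):
    return np.array([[x,y,z] for z in(z0,z1) for x,y in((x0,y0),(x1,y0),(x1,y1),(x0,y1))])/1e3
E=[(0,1),(1,2),(2,3),(3,0),(4,5),(5,6),(6,7),(7,4),(0,4),(1,5),(2,6),(3,7)]
def draw(img,n,x0,y0,k,P,edges,col):
    p=(proj(n,P)-[x0,y0]+.5)*k-.5
    for a,b in edges: cv2.line(img,tuple(np.int32(np.round(p[a]))),tuple(np.int32(np.round(p[b]))),col,1,cv2.LINE_AA)
def ring(r,z): 
    t=np.linspace(0,2*np.pi,40,endpoint=False); return np.c_[r*np.cos(t),r*np.sin(t),0*t+z]/1e3,[(i,(i+1)%40) for i in range(40)]
E
cat > f1.py <<'E'
from fit import *
obs=[("top",[-30,22,60],(324,148)),("top",[-30,-22,60],(184,164)),("top",[85,-5,82],(263,517)),("top",[85,5,82],(298,512))]
off=dict(top=(217,220,7))
def r(p):
    o=[]
    for n,P,c in obs:
        x0,y0,k=off[n]; uv=np.array([x0+(c[0]+.5)/k-.5,y0+(c[1]+.5)/k-.5])
        o+=list(proj(n,T(p[0],p[1],p[2],np.array(P)/1e3))[0]-uv)
    return o
s=least_squares(r,[.52,.19,3.1]); print(s.x,np.round(s.fun,1))
x,y,a=s.x
import sys
an=float(sys.argv[1]) if len(sys.argv)>1 else .26
zn=91
for n,f,x0,y0,w,k in(("top","pics/top0.png",217,220,80,7),("scene","pics/scene0.png",325,165,90,6)):
    im=cv2.imread(f); c=cv2.resize(im[y0:y0+w,x0:x0+w],None,fx=k,fy=k,interpolation=cv2.INTER_CUBIC)
    draw(c,n,x0,y0,k,T(x,y,a,box(-30,32,-22,22,50,60)),E,(0,0,255))
    draw(c,n,x0,y0,k,T(x,y,a,box(59,85,-5,5,62,82)),E,(0,255,0))
    P,e=ring(38,50); draw(c,n,x0,y0,k,T(x,y,0,P),e,(255,0,0))
    draw(c,n,x0,y0,k,T(x,y,an,box(-25,25,-6,6,zn-14,zn+14)),E,(0,255,255))
    cv2.imwrite(f"pics/ov_{n}.png",c)
a=cv2.imread("pics/ov_top.png");b=cv2.imread("pics/ov_scene.png")
m=cv2.resize(np.hstack([cv2.resize(a,(540,540)),b]),(800,400)); 
E
python3 f1.py
```

```text
[0.53549758 0.20718075 3.28801936] [-0.1 -0.   0.1  0.2  0.1 -0.1 -0.2 -0. ]
```

View pics/ov_top.png

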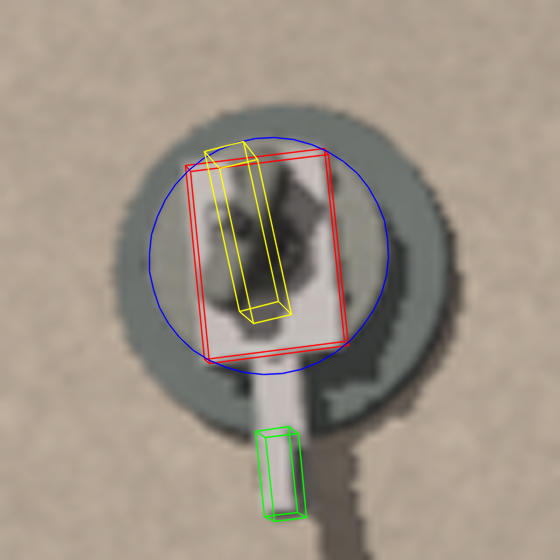

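View pics/ov_scene.png

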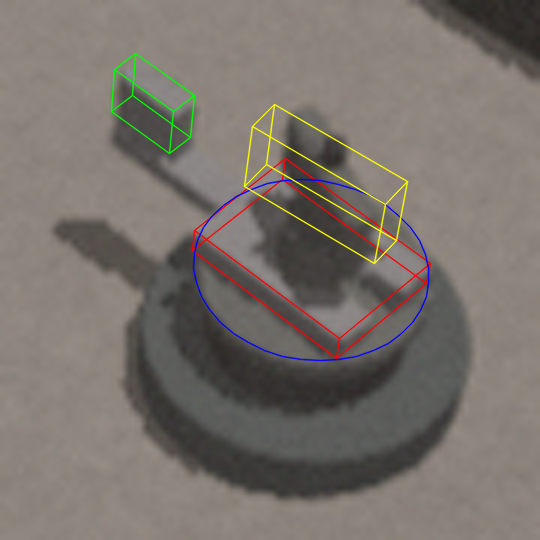

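```bash
cat > f2.py <<'E'
from fit import *
import sys
# x y a an zn fname
def ov(x,y,a,an,zn,tag,files=("pics/top0.png","pics/scene0.png")):
  for n,f,x0,y0,w,k in(("top",files[0],227,225,60,13),("scene",files[1],333,168,75,10)):
    im=cv2.imread(f); c=cv2.resize(im[y0:y0+w,x0:x0+w],None,fx=k,fy=k,interpolation=cv2.INTER_CUBIC)[:600]
    c=cv2.convertScaleAbs(c,alpha=1.3)
    draw(c,n,x0,y0,k,T(x,y,a,box(-30,32,-22,22,50,60)),E,(0,0,255))
    draw(c,n,x0,y0,k,T(x,y,a,box(59,85,-5,5,62,82)),E,(0,255,0))
    P,e=ring(38,50); draw(c,n,x0,y0,k,T(x,y,0,P),e,(255,0,0))
    draw(c,n,x0,y0,k,T(x,y,an,box(-25,25,-6,6,zn-14,zn+14)),E,(0,255,255))
    cv2.imwrite(f"pics/{tag}_{n}.png",c)
E
python3 - <<'E'
from f2 import *
p=proj("scene",[[.5355,.2072,.05]])[0]
print(p, atz("scene",p[0]+.8,p[1]+1.8,.05))
ov(.5355,.2072,3.288,-.35,91,"ov2")
E
```

```text
[376.37934323 209.22021344] [0.53986926 0.20552469 0.05      ]
```

View pics/ov2_top.png

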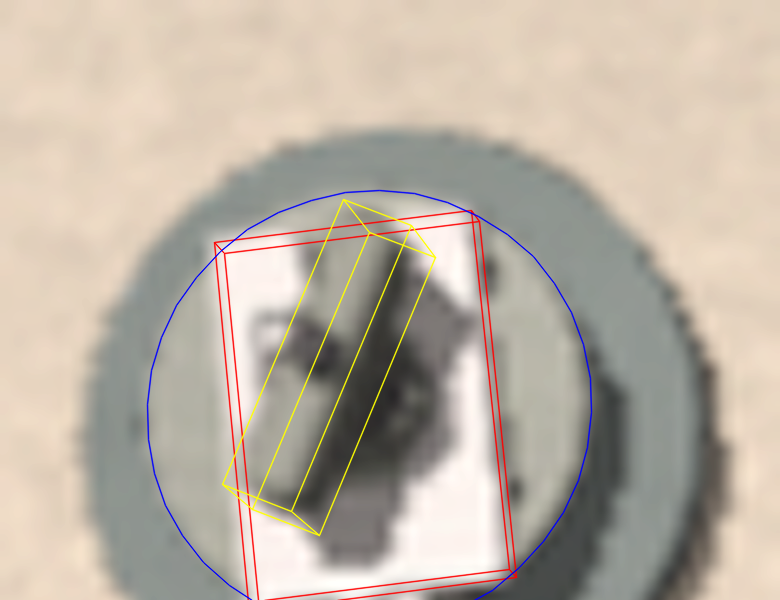

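View pics/ov2_scene.png

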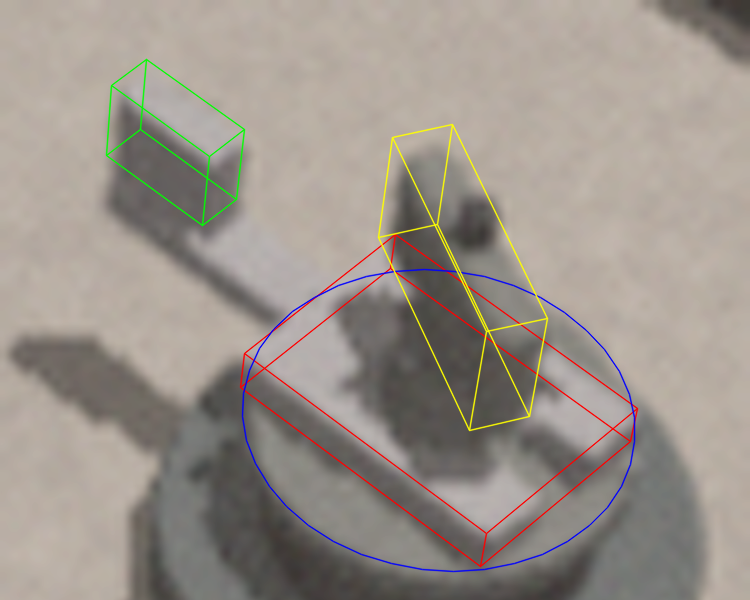

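```bash
python3 - <<'E'
from f2 import *
ov(.5377,.2064,3.288,-.22,91,"ov3")
a=cv2.imread("pics/ov3_top.png")[100:600,50:700];b=cv2.imread("pics/ov3_scene.png")
cv2.imwrite("pics/ov3.png",cv2.resize(np.hstack([a,cv2.resize(b,None,fx=500/b.shape[0],fy=500/b.shape[0])]),None,fx=.62,fy=.62))
E
```

```text
(no output)
```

View pics/ov3.png

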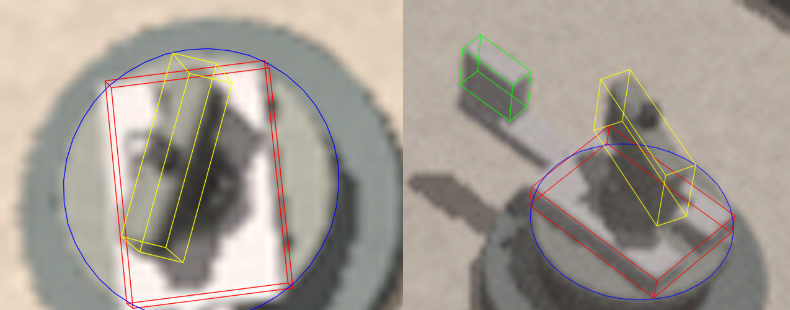

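>>> {"fn": "apply_moves", "kwargs": {"commands": [[[0.034, -0.031, 0], 0, 0], [[0.034, -0.031, 0], 0, 0], [[0.034, -0.031, 0], 0, 0], [[0.034, -0.031, 0], 0, 0], [[0.034, -0.031, 0], 0, 0], [[0.034, -0.031, 0], 0, 0], [[0.034, -0.031, 0], 0, 0], [[0.034, -0.031, 0], 0, 0], [[0.034, -0.031, 0], 0, 0], [[0.034, -0.031, 0], 0, 0]]}}

```text
time: 1.1
ee_pos: [0.4073, -0.0848, 0.2313]
ee_rot: [0.0, 0.98, 0.201, 0.0]
contact_force: [1.0, -0.1, -0.1]
finger_gap: 0.0856
```

>>> {"fn": "apply_moves", "kwargs": {"commands": [[[0.034, -0.031, 0], 0, 0], [[0.034, -0.031, 0], 0, 0], [[0.034, -0.031, 0], 0, 0], [[0.034, -0.031, 0], 0, 0], [[0.034, -0.031, 0], 0, 0], [[0.034, -0.031, 0], 0, 0], [[0.034, -0.031, 0], 0, 0], [[0, 0, 0], -0.14, 0], [[0, 0, 0], -0.14, 0], [[0, 0, 0], -0.14, 0]]}}

```text
time: 2.1
ee_pos: [0.54, 0.2071, 0.2304]
ee_rot: [-0.0, 0.915, 0.404, -0.001]
contact_force: [1.0, -0.6, 0.5]
finger_gap: 0.0853
```

>>> {"fn": "apply_moves", "kwargs": {"commands": [[[0, 0, 0], -0.14, 0.4], [[0, 0, 0], -0.14, 0.4], [[0, 0, 0], -0.14, 0.4], [[0, 0, 0], -0.14, 0.4], [[0, 0, 0], -0.14, 0.4], [[0, 0, 0], -0.14, 0.4], [[0, 0, 0], -0.14, 0.4], [[0, 0, 0], -0.14, 0.4], [[0, 0, 0], -0.14, 0.4], [[0, 0, 0], -0.14, 0.4]]}}

```text
time: 3.1
ee_pos: [0.54, 0.2064, 0.2308]
ee_rot: [-0.0, 0.44, 0.898, -0.0]
contact_force: [-0.5, 0.8, -0.3]
finger_gap: 0.0512
```

>>> {"fn": "apply_moves", "kwargs": {"commands": [[[0, 0, 0], -0.14, 0.4], [[0, 0, 0], -0.14, 0.4], [[0, 0, 0], -0.14, 0.4], [[0, 0, 0], -0.14, 0.4], [[0, 0, 0], -0.11, 0.4], [[0, 0, 0], 0, 0.4]]}}

```text
time: 3.7
ee_pos: [0.5401, 0.2064, 0.2308]
ee_rot: [-0.001, 0.123, 0.992, -0.0]
contact_force: [-0.4, 0.3, 0.2]
finger_gap: 0.0512
```

```bash
cat >> h.py <<'E'
def psi(s):
    q=s["ee_rot"]; M=R.from_quat([q[1],q[2],q[3],q[0]]).as_matrix(); return np.arctan2(M[1,0],M[0,0]),M
def st():
    s=bot.state(); a,M=psi(s); print("t",round(s["time"],2),"p",s["ee_pos"].round(4),"psi",a.round(4),"j6",s["joints"][5].round(3),"F",s["contact_force"].round(2),"T",s["ft_torque"].round(3),"gap",round(s["finger_gap"],4),"tilt",M[:,2].round(3)); return s,a
E
python3 - <<'E'
from h import *
st()
for n in("scene","top"): cv2.imwrite(f"pics/{n}1.png",bot.get_image(n)[:,:,::-1])
s=cv2.imread("pics/scene1.png");t=cv2.imread("pics/top1.png")
p=bot.state()["ee_pos"]
for n,i in(("scene",s),("top",t)):
    u=proj(n,p)[0]; print(u); x,y=int(u[0])-35,int(u[1])-40
    crop(i,x,y,70,80,5,f"pics/c_{n}1.png"); print(x,y)
cv2.imwrite("pics/c1.png",np.hstack([cv2.imread("pics/c_scene1.png"),cv2.imread("pics/c_top1.png")]))
E
```

```text
t 3.7 p [0.5401 0.2064 0.2308] psi 2.8957 j6 -1.153 F [-0.39  0.29  0.15] T [-0.038 -0.012 -0.051] gap 0.0512 tilt [-0.001 -0.    -1.   ]
[389.11857542 140.75338577]
354 100
[240.32701876 237.60601448]
205 197
```

View pics/c1.png

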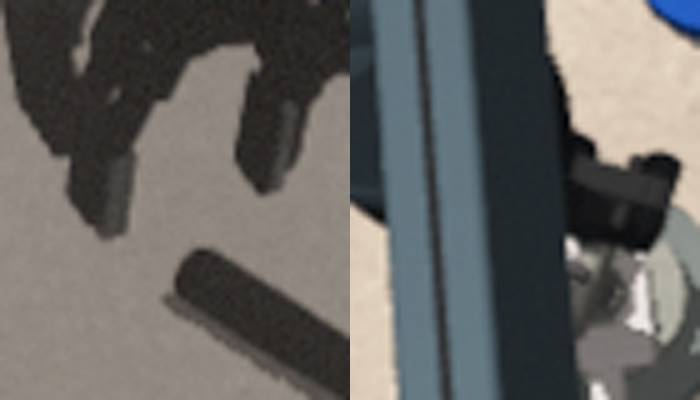

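>>> {"fn": "apply_moves", "kwargs": {"commands": [[[0, 0, 0], 0, 1], [[0, 0, 0], 0, 1], [[0, 0, 0], 0, 1], [[0, 0, 0], 0, 1], [[0, 0, 0], 0, 1], [[0, 0, 0], 0, 1], [[0, 0, 0], 0, 1]]}}

```text
time: 4.5
ee_pos: [0.5404, 0.2065, 0.2313]
ee_rot: [-0.0, 0.123, 0.992, -0.0]
contact_force: [-0.5, 0.0, 0.2]
finger_gap: -0.0001
```

```bash
python3 - <<'E'
from fit import *
s,a=st()
p=s["ee_pos"]
im=bot.get_image("scene")[:,:,::-1].copy(); cv2.imwrite("pics/scene2.png",im)
x0,y0=350,90
c=cv2.resize(im[y0:y0+80,x0:x0+80],None,fx=7,fy=7,interpolation=cv2.INTER_CUBIC); c=cv2.convertScaleAbs(c,alpha=2.5)
b=box(-11,11,-10,10,0,30); b[:,2]+=p[2]
draw(c,"scene",x0,y0,7,T(p[0],p[1],a,b),E,(0,255,255))
b=box(-11,11,0,0,0,30); b[:,2]+=p[2]
draw(c,"scene",x0,y0,7,T(p[0],p[1],a,b),E,(0,0,255))
cv2.imwrite("pics/c2.png",c)
E
```

```text
t 4.5 p [0.5404 0.2065 0.2313] psi 2.8947 j6 -1.152 F [-0.47  0.03  0.2 ] T [-0.002  0.011 -0.001] gap -0.0001 tilt [-0.  0. -1.]
```

View pics/c2.png

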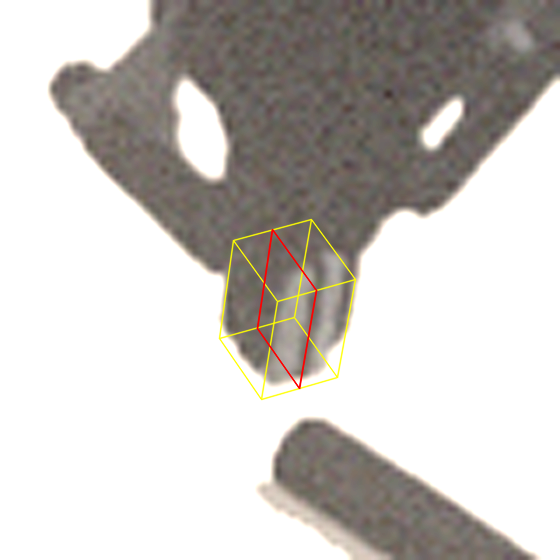

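```bash
python3 - <<'E'
from f2 import *
ov(.540,.2055,3.288,-.25,91,"ov4")
E
```

```text
(no output)
```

View pics/ov4_scene.png

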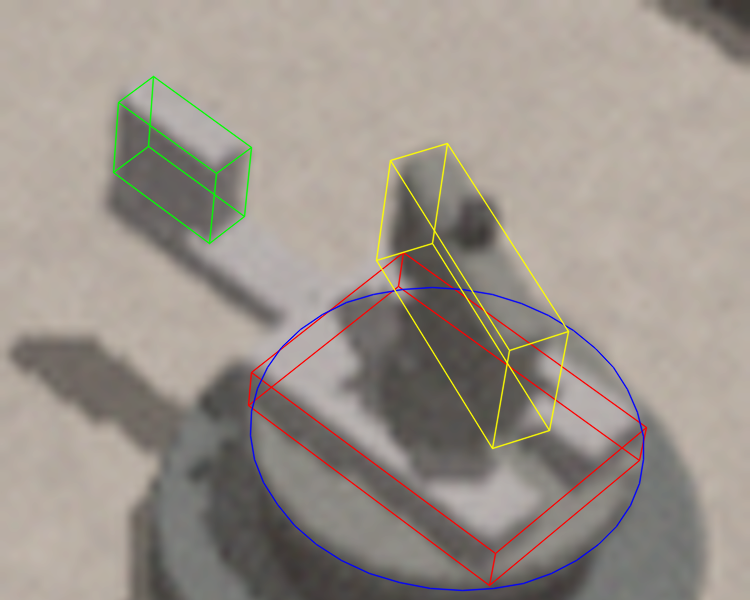

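```bash
python3 - <<'E'
from f2 import *
im=cv2.imread("pics/top0.png"); x0,y0,k=240,232,20
c=cv2.resize(im[y0:y0+30,x0:x0+30],None,fx=k,fy=k,interpolation=cv2.INTER_CUBIC)
cv2.imwrite("pics/z.png",c)
im=cv2.imread("pics/scene0.png"); x0,y0=365,175
d=cv2.resize(im[y0:y0+30,x0:x0+30],None,fx=k,fy=k,interpolation=cv2.INTER_CUBIC)
cv2.imwrite("pics/z2.png",cv2.convertScaleAbs(d,alpha=1.4))
E
```

```text
(no output)
```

View pics/z.png

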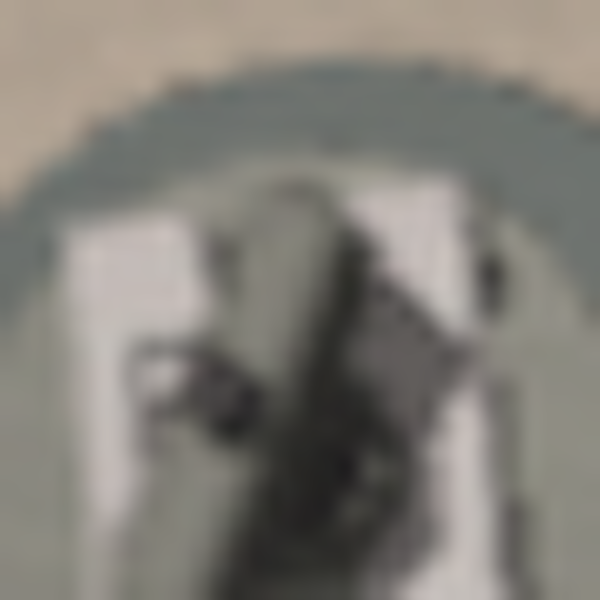

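View pics/z2.png

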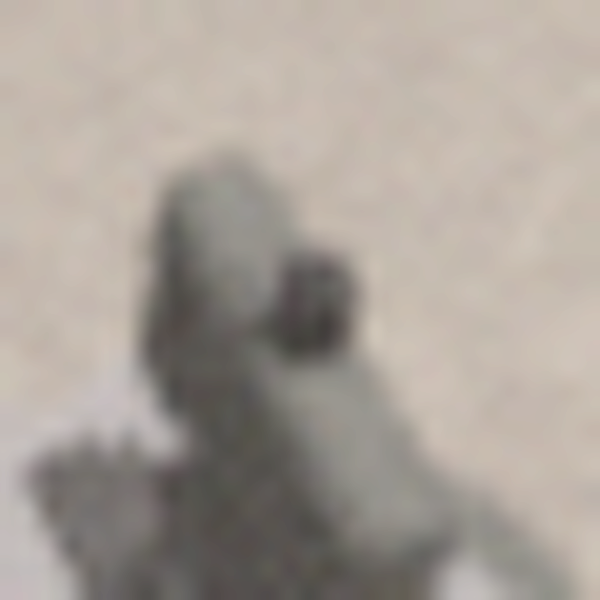

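```bash
python3 - <<'E'
from h import *
A=lambda p: np.r_[proj("top",p)[0]-[251.3-.0,252.3],proj("scene",p)[0]-[380.7,190.2]]
s=least_squares(A,[.53,.2,.1]);print(s.x,s.fun)
for z in(.105,.110,.115): print(z,atz("top",251.3,252.3,z),atz("scene",380.7,190.2,z))
E
```

```text
[0.53573863 0.20824375 0.10393007] [-0.77401494 -0.54446889 -0.82048408  0.15246726]
0.105 [0.53443291 0.20638226 0.105     ] [0.53700703 0.20900454 0.105     ]
0.11 [0.53360333 0.20554184 0.11      ] [0.54011766 0.20562575 0.11      ]
0.115 [0.53277375 0.20470141 0.115     ] [0.54322829 0.20224697 0.115     ]
```

>>> {"fn": "apply_moves", "kwargs": {"commands": [[[0.003, -0.001, 0], 0, 0.45], [[0, 0, 0], 0, 0.45], [[0, 0, 0], 0, 0.45], [[0, 0, 0.03], 0, 0.45], [[0, 0, 0.03], 0, 0.45], [[0, 0, 0.03], 0, 0.45], [[0, 0, 0], 0, 0.45]], "squeeze": 30}}

```text
time: 5.25
ee_pos: [0.5342, 0.2057, 0.1372]
ee_rot: [-0.004, 0.123, 0.992, -0.001]
contact_force: [-0.8, -0.5, -0.2]
finger_gap: 0.0469
```

```bash
python3 - <<'E'
from h import *
st()
im=bot.get_image("scene")[:,:,::-1].copy(); cv2.imwrite("pics/scene3.png",im)
crop(cv2.convertScaleAbs(im,alpha=1.6),320,110,110,100,7,"pics/c3.png")
E
```

```text
t 5.25 p [0.5342 0.2057 0.1372] psi 2.8947 j6 -1.151 F [-0.81 -0.53 -0.19] T [-0.006  0.003 -0.   ] gap 0.0469 tilt [-0.008 -0.001 -1.   ]
```

View pics/c3.png

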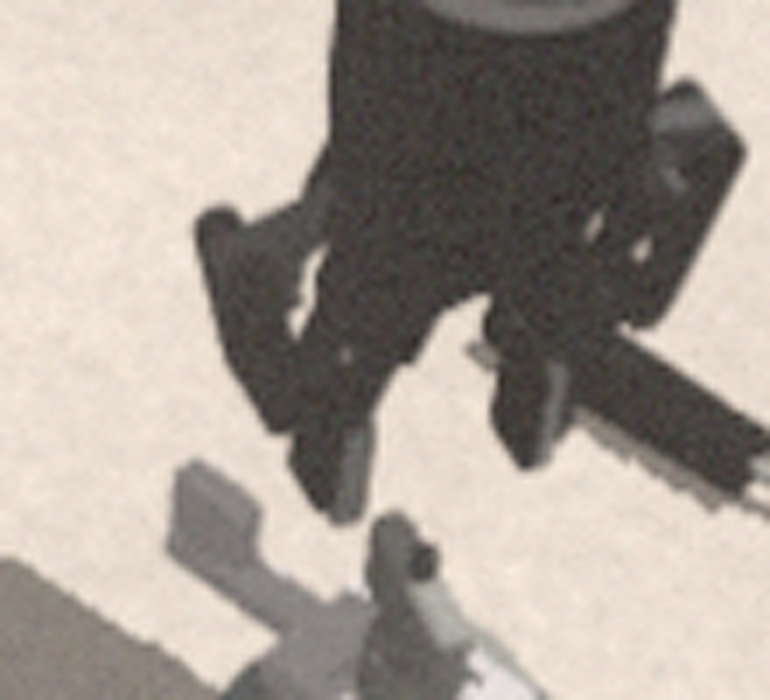

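>>> {"fn": "apply_moves", "kwargs": {"commands": [[[0, 0, 0], 0, 0.45], [[0, 0, 0], 0, 0.45], [[0, 0, 0], 0, 0.45]]}}

```text
time: 5.6
ee_pos: [0.5383, 0.2064, 0.143]
ee_rot: [0.001, 0.123, 0.992, 0.0]
contact_force: [-0.5, 0.3, -0.7]
finger_gap: 0.0472
```

```bash
python3 - <<'E'
from h import *
st()
E
```

```text
t 5.6 p [0.5383 0.2064 0.143 ] psi 2.8948 j6 -1.151 F [-0.49  0.28 -0.69] T [0.056 0.001 0.019] gap 0.0472 tilt [ 0.003  0.001 -1.   ]
```

>>> {"fn": "apply_moves", "kwargs": {"commands": [[[0, 0, 0.01], 0, 0.45], [[0, 0, 0.014], 0, 0.45], [[0, 0, 0.014], 0, 0.45], [[0, 0, 0.014], 0, 0.45], [[0, 0, 0.008], 0, 0.45], [[0, 0, 0], 0, 0.45], [[0, 0, 0], 0, 0.45], [[0, 0, 0], 0, 0.45]]}}

```text
time: 6.4
ee_pos: [0.5378, 0.2064, 0.0821]
ee_rot: [0.001, 0.123, 0.992, 0.0]
contact_force: [0.6, 0.6, -0.1]
finger_gap: 0.0467
```

```bash
python3 - <<'E'
from h import *
st()
im=bot.get_image("scene")[:,:,::-1].copy(); cv2.imwrite("pics/scene4.png",im)
t=bot.get_image("top")[:,:,::-1].copy(); cv2.imwrite("pics/top4.png",t)
crop(cv2.convertScaleAbs(im,alpha=1.6),330,130,100,100,7,"pics/c4.png")
st()
E
```

```text
t 6.4 p [0.5378 0.2064 0.0821] psi 2.8948 j6 -1.151 F [ 0.62  0.55 -0.11] T [ 0.054 -0.015  0.019] gap 0.0467 tilt [ 0.001  0.    -1.   ]
t 6.5 p [0.5377 0.2064 0.0821] psi 2.8948 j6 -1.151 F [-0.32  0.24 -0.06] T [-0.023 -0.007 -0.015] gap 0.0467 tilt [ 0.001  0.    -1.   ]
```

View pics/c4.png

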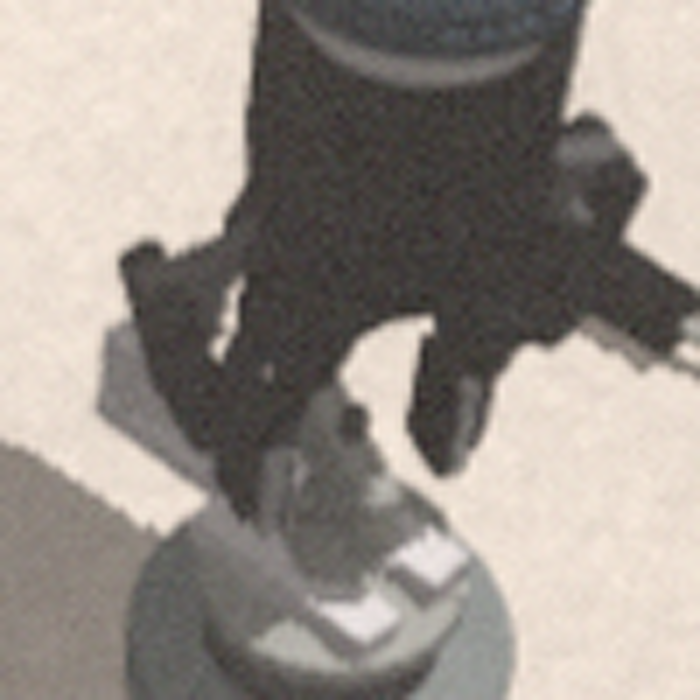

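>>> {"fn": "apply_moves", "kwargs": {"commands": [[[0, 0, 0], 0, 0.6], [[0, 0, 0], 0, 0.65], [[0, 0, 0], 0, 0.7], [[0, 0, 0], 0, 0.75], [[0, 0, 0], 0, 0.8], [[0, 0, 0], 0, 0.85]], "squeeze": 30}}

```text
time: 7.1
ee_pos: [0.5373, 0.2067, 0.0814]
ee_rot: [0.0, 0.123, 0.992, 0.0]
contact_force: [-1.1, 2.0, -0.9]
finger_gap: 0.0131
```

```bash
cat > q.py <<'E'
from h import *
import sys
F=[];Tq=[]
for i in range(int(sys.argv[1]) if len(sys.argv)>1 else 3):
    bot.get_image("top"); s=bot.state(); F.append(s["contact_force"]);Tq.append(s["ft_torque"])
st(); print("meanF",np.mean(F,0).round(2),"meanT",np.mean(Tq,0).round(3))
E
python3 q.py
```

```text
t 7.25 p [0.5373 0.2066 0.0813] psi 2.8948 j6 -1.151 F [0.62 2.06 0.26] T [ 0.395 -0.006 -0.005] gap 0.0128 tilt [ 0.     0.001 -1.   ]
meanF [ 0.15  2.33 -0.09] meanT [ 0.386 -0.014 -0.004]
```

>>> {"fn": "apply_moves", "kwargs": {"commands": [[[0, 0.0005, 0], 0, 0.87], [[0, 0, 0], 0, 0.9], [[0, 0, 0], 0, 0.95], [[0, 0, 0], 0, 1.0], [[0, 0, 0], 0, 1.0]]}}

```text
time: 7.75
ee_pos: [0.5372, 0.2068, 0.0813]
ee_rot: [-0.0, 0.123, 0.992, 0.0]
contact_force: [-0.9, 1.8, 1.0]
finger_gap: 0.0114
```

```bash
python3 q.py
```

```text
t 7.9 p [0.5372 0.2068 0.0813] psi 2.8948 j6 -1.15 F [-1.18  2.54  1.65] T [ 0.421  0.235 -0.125] gap 0.0113 tilt [-0.  0. -1.]
meanF [-0.88  2.7   1.52] meanT [ 0.399  0.233 -0.099]
```

>>> {"fn": "apply_moves", "kwargs": {"commands": [[[0, 0, -0.0002], 0.05, 1], [[0, 0, -0.0003], 0.1, 1], [[0, 0, -0.0003], 0.1, 1], [[0, 0, -0.0003], 0.1, 1], [[0, 0, -0.0002], 0.05, 1], [[0, 0, 0], 0, 1]]}}

```text
time: 8.5
ee_pos: [0.5371, 0.2068, 0.0824]
ee_rot: [-0.0, 0.318, 0.948, -0.0]
contact_force: [-0.3, 2.7, -0.4]
finger_gap: 0.0116
```

```bash
python3 q.py
```

```text
t 8.65 p [0.5372 0.2068 0.0825] psi 2.4962 j6 -0.752 F [-0.21  2.85  0.24] T [0.505 0.186 0.116] gap 0.0112 tilt [-0.  0. -1.]
meanF [-0.55  2.35  0.12] meanT [0.484 0.222 0.101]
```

>>> {"fn": "apply_moves", "kwargs": {"commands": [[[0, 0, -0.0002], 0.05, 1], [[0, 0, -0.0003], 0.1, 1], [[0, 0, -0.0003], 0.1, 1], [[0, 0, -0.0003], 0.1, 1], [[0, 0, -0.0004], 0.1, 1], [[0, 0, -0.0003], 0.1, 1], [[0, 0, -0.0002], 0.05, 1], [[0, 0, 0], 0, 1]]}}

```text
time: 9.45
ee_pos: [0.5372, 0.2067, 0.0845]
ee_rot: [-0.0, 0.584, 0.812, -0.0]
contact_force: [-1.2, 2.2, 0.2]
finger_gap: 0.0115
```

```bash
python3 q.py
```

```text
t 9.6 p [0.5372 0.2067 0.0845] psi 1.8965 j6 -0.152 F [-0.42  2.95 -0.18] T [0.472 0.223 0.03 ] gap 0.0115 tilt [-0. -0. -1.]
meanF [-0.68  2.53 -0.51] meanT [0.462 0.256 0.054]
```

>>> {"fn": "apply_moves", "kwargs": {"commands": [[[0, 0, -0.0002], 0.05, 1], [[0, 0, -0.0003], 0.1, 1], [[0, 0, -0.0003], 0.1, 1], [[0, 0, -0.0003], 0.1, 1], [[0, 0, -0.0004], 0.1, 1], [[0, 0, -0.0002], 0.05, 1], [[0, 0, 0], 0, 1]]}}

```text
time: 10.3
ee_pos: [0.5372, 0.2068, 0.0862]
ee_rot: [-0.0, 0.766, 0.643, -0.0]
contact_force: [-2.2, 2.8, -0.6]
finger_gap: 0.0116
```

```bash
python3 q.py
```

```text
t 10.45 p [0.5372 0.2068 0.0862] psi 1.3966 j6 0.348 F [-1.01  3.03 -1.13] T [0.487 0.325 0.084] gap 0.0116 tilt [-0.  0. -1.]
meanF [-1.12  2.45 -0.6 ] meanT [0.489 0.303 0.058]
```

>>> {"fn": "apply_moves", "kwargs": {"commands": [[[0, 0, -0.0002], 0.05, 1], [[0, 0, -0.0002], 0.05, 1], [[0, 0, 0], 0, 1]]}}

```text
time: 10.75
ee_pos: [0.5372, 0.2068, 0.0865]
ee_rot: [-0.0, 0.797, 0.603, -0.0]
contact_force: [-1.4, 3.1, -1.9]
finger_gap: 0.0113
```

```bash
python3 q.py 2
```

```text
t 10.85 p [0.5372 0.2068 0.0866] psi 1.2968 j6 0.448 F [-1.56  2.91 -1.27] T [0.549 0.282 0.096] gap 0.0115 tilt [-0.  0. -1.]
meanF [-1.3   2.93 -1.57] meanT [0.511 0.312 0.081]
```

>>> {"fn": "apply_moves", "kwargs": {"commands": [[[0, 0, -0.0002], 0.05, 1], [[0, 0, -0.0002], 0.03, 1], [[0, 0, 0], 0, 1]]}}

```text
time: 11.15
ee_pos: [0.5372, 0.2068, 0.0869]
ee_rot: [-0.0, 0.821, 0.571, -0.0]
contact_force: [-1.0, 4.1, -3.4]
finger_gap: 0.0116
```

```bash
python3 q.py 2
```

```text
t 11.25 p [0.5371 0.2067 0.0869] psi 1.2165 j6 0.528 F [-0.65  2.14 -3.  ] T [0.519 0.289 0.035] gap 0.0111 tilt [-0. -0. -1.]
meanF [-0.79  2.87 -2.85] meanT [0.537 0.3   0.041]
```

>>> {"fn": "apply_moves", "kwargs": {"commands": [[[0, 0, 0], 0.05, 1], [[0, 0, 0], 0.04, 1], [[0, 0, 0], 0, 1]]}}

```text
time: 11.55
ee_pos: [0.5372, 0.2068, 0.0871]
ee_rot: [-0.0, 0.846, 0.534, -0.0]
contact_force: [-0.5, 2.5, -1.7]
finger_gap: 0.0114
```

```bash
python3 q.py 2
```

```text
t 11.65 p [0.5372 0.2068 0.0871] psi 1.1266 j6 0.618 F [-2.11  4.22 -1.95] T [0.546 0.462 0.035] gap 0.0114 tilt [-0.  0. -1.]
meanF [-1.73  3.44 -1.47] meanT [0.545 0.462 0.062]
```

>>> {"fn": "apply_moves", "kwargs": {"commands": [[[0, 0, -0.0002], 0.05, 1], [[0, 0, -0.0001], 0.03, 1], [[0, 0, 0], 0, 1]]}}

```text
time: 11.95
ee_pos: [0.5372, 0.2068, 0.0873]
ee_rot: [-0.0, 0.866, 0.499, -0.0]
contact_force: [-2.3, 2.4, -1.0]
finger_gap: 0.0113
```

```bash
python3 q.py 2
```

```text
t 12.05 p [0.5372 0.2068 0.0873] psi 1.0464 j6 0.698 F [-3.43  2.88 -1.68] T [0.607 0.46  0.131] gap 0.0114 tilt [-0.  0. -1.]
meanF [-2.6   2.54 -1.31] meanT [0.602 0.477 0.137]
```

>>> {"fn": "apply_moves", "kwargs": {"commands": [[[0, 0, 0], 0.04, 1], [[0, 0, 0], 0, 1], [[0, 0, 0], 0, 1]]}}

```text
time: 12.35
ee_pos: [0.5372, 0.2068, 0.0874]
ee_rot: [-0.0, 0.876, 0.482, -0.0]
contact_force: [-2.9, 3.0, -0.2]
finger_gap: 0.0112
```

```bash
python3 q.py 4
```

```text
t 12.55 p [0.5372 0.2068 0.0874] psi 1.0055 j6 0.739 F [-2.47  2.91  0.32] T [0.608 0.608 0.057] gap 0.0114 tilt [-0. -0. -1.]
meanF [-2.79  2.82 -0.37] meanT [0.599 0.617 0.074]
```

>>> {"fn": "apply_moves", "kwargs": {"commands": [[[0, 0, -0.0002], 0.05, 1], [[0, 0, 0], 0, 1]]}}

```text
time: 12.75
ee_pos: [0.5373, 0.2068, 0.0876]
ee_rot: [-0.0, 0.888, 0.459, -0.0]
contact_force: [-3.1, 2.9, -0.4]
finger_gap: 0.0114
```

```bash
python3 q.py 4
```

```text
t 12.95 p [0.5372 0.2068 0.0876] psi 0.9558 j6 0.789 F [-3.03  2.73  0.85] T [0.609 0.614 0.142] gap 0.0114 tilt [-0.  0. -1.]
meanF [-2.95  2.85 -0.02] meanT [0.608 0.639 0.068]
```

>>> {"fn": "apply_moves", "kwargs": {"commands": [[[0, 0, -0.0001], 0.05, 1], [[0, 0, 0], 0, 1]]}}

```text
time: 13.15
ee_pos: [0.5373, 0.2068, 0.0878]
ee_rot: [-0.0, 0.899, 0.437, -0.0]
contact_force: [-4.0, 3.3, 0.7]
finger_gap: 0.0113
```

```bash
python3 q.py 4
```

```text
t 13.35 p [0.5373 0.2068 0.0877] psi 0.9059 j6 0.839 F [-2.91  2.89 -0.03] T [0.641 0.755 0.032] gap 0.0114 tilt [-0.  0. -1.]
meanF [-3.08  2.87  0.2 ] meanT [0.648 0.739 0.084]
```

>>> {"fn": "apply_moves", "kwargs": {"commands": [[[0, 0, -0.0002], 0.05, 1], [[0, 0, 0], 0, 1]]}}

```text
time: 13.55
ee_pos: [0.5373, 0.2068, 0.0879]
ee_rot: [-0.0, 0.91, 0.415, -0.0]
contact_force: [-2.9, 2.8, 0.3]
finger_gap: 0.0114
```

```bash
python3 q.py 4
```

```text
t 13.75 p [0.5373 0.2068 0.0879] psi 0.8559 j6 0.888 F [-3.69  3.67 -0.11] T [0.62  0.784 0.068] gap 0.0112 tilt [-0.  0. -1.]
meanF [-3.56  2.99 -0.  ] meanT [0.65  0.756 0.079]
```

>>> {"fn": "apply_moves", "kwargs": {"commands": [[[0, 0, -0.0001], 0.04, 1], [[0, 0, 0], 0, 1]]}}

```text
time: 13.95
ee_pos: [0.5373, 0.2068, 0.088]
ee_rot: [-0.0, 0.918, 0.396, -0.0]
contact_force: [-3.3, 3.4, 1.1]
finger_gap: 0.0114
```

```bash
python3 q.py 4
```

```text
t 14.15 p [0.5373 0.2068 0.0881] psi 0.8157 j6 0.929 F [-3.56  4.42  0.58] T [0.666 0.805 0.096] gap 0.0115 tilt [ 0.  0. -1.]
meanF [-3.4   3.8   0.39] meanT [0.669 0.763 0.054]
```

>>> {"fn": "apply_moves", "kwargs": {"commands": [[[0, 0, -0.0002], 0.05, 1], [[0, 0, 0], 0, 1]]}}

```text
time: 14.35
ee_pos: [0.5373, 0.2068, 0.0882]
ee_rot: [-0.0, 0.928, 0.373, -0.0]
contact_force: [-4.2, 3.6, 2.0]
finger_gap: 0.0113
```

```bash
python3 q.py 4
```

```text
t 14.55 p [0.5373 0.2068 0.0882] psi 0.7658 j6 0.979 F [-3.39  3.59  0.34] T [0.688 0.731 0.039] gap 0.011 tilt [-0.  0. -1.]
meanF [-3.28  3.38  0.59] meanT [0.688 0.783 0.081]
```

>>> {"fn": "apply_moves", "kwargs": {"commands": [[[0, 0, -0.0001], 0.04, 1], [[0, 0, 0], 0, 1]]}}

```text
time: 14.75
ee_pos: [0.5373, 0.2068, 0.0883]
ee_rot: [-0.0, 0.935, 0.355, -0.0]
contact_force: [-3.2, 2.9, 1.1]
finger_gap: 0.0114
```

```bash
python3 q.py 4
```

```text
t 14.95 p [0.5373 0.2068 0.0883] psi 0.7258 j6 1.019 F [-2.68  3.02  1.45] T [0.691 0.846 0.059] gap 0.0115 tilt [-0.  0. -1.]
meanF [-3.19  3.11  1.3 ] meanT [0.669 0.805 0.083]
```

>>> {"fn": "apply_moves", "kwargs": {"commands": [[[0, 0, -0.0002], 0.05, 1], [[0, 0, 0], 0, 1]]}}

```text
time: 15.15
ee_pos: [0.5373, 0.2068, 0.0885]
ee_rot: [-0.0, 0.944, 0.331, -0.0]
contact_force: [-3.0, 3.4, 0.5]
finger_gap: 0.0114
```

```bash
python3 q.py 4
```

```text
t 15.35 p [0.5373 0.2068 0.0885] psi 0.6764 j6 1.068 F [-2.91  3.79  1.37] T [0.74  0.785 0.041] gap 0.011 tilt [ 0.  0. -1.]
meanF [-3.46  3.76  0.91] meanT [0.722 0.79  0.078]
```

>>> {"fn": "apply_moves", "kwargs": {"commands": [[[0, 0, -0.0002], 0.04, 1], [[0, 0, 0], 0, 1]]}}

```text
time: 15.55
ee_pos: [0.5373, 0.2068, 0.0887]
ee_rot: [-0.0, 0.95, 0.313, -0.0]
contact_force: [-3.6, 3.4, 0.7]
finger_gap: 0.0113
```

```bash
python3 q.py 4
```

```text
t 15.75 p [0.5373 0.2068 0.0886] psi 0.6361 j6 1.108 F [-2.39  3.76  0.11] T [0.694 0.775 0.073] gap 0.0112 tilt [-0.  0. -1.]
meanF [-3.34  3.62  0.2 ] meanT [0.722 0.808 0.072]
```

>>> {"fn": "apply_moves", "kwargs": {"commands": [[[0, 0, -0.0001], 0.05, 1], [[0, 0, 0], 0, 1]]}}

```text
time: 15.95
ee_pos: [0.5373, 0.2068, 0.0888]
ee_rot: [-0.0, 0.958, 0.288, -0.0]
contact_force: [-4.1, 4.5, 0.0]
finger_gap: 0.0115
```

```bash
python3 q.py 4
```

```text
t 16.15 p [0.5373 0.2068 0.0888] psi 0.586 j6 1.158 F [-3.47  2.65  0.89] T [0.782 0.814 0.1  ] gap 0.0116 tilt [-0.  0. -1.]
meanF [-3.71  3.11  0.57] meanT [0.738 0.816 0.077]
```

>>> {"fn": "apply_moves", "kwargs": {"commands": [[[0, 0, -0.0001], 0.04, 1], [[0, 0, 0], 0, 1]]}}

```text
time: 16.35
ee_pos: [0.5374, 0.2068, 0.0889]
ee_rot: [-0.0, 0.963, 0.269, 0.0]
contact_force: [-4.2, 3.1, 0.6]
finger_gap: 0.0114
```

```bash
python3 q.py 4
```

```text
t 16.55 p [0.5373 0.2068 0.0889] psi 0.5459 j6 1.198 F [-4.09  3.27  0.48] T [0.747 0.833 0.048] gap 0.0115 tilt [-0.  0. -1.]
meanF [-3.62  3.3   0.62] meanT [0.735 0.841 0.087]
```

```bash
python3 - <<'E'
from h import *
im=bot.get_image("scene")[:,:,::-1].copy(); cv2.imwrite("pics/scene5.png",im)
crop(cv2.convertScaleAbs(im,alpha=1.6),330,130,100,100,7,"pics/c5.png")
E
```

```text
(no output)
```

View pics/c5.png

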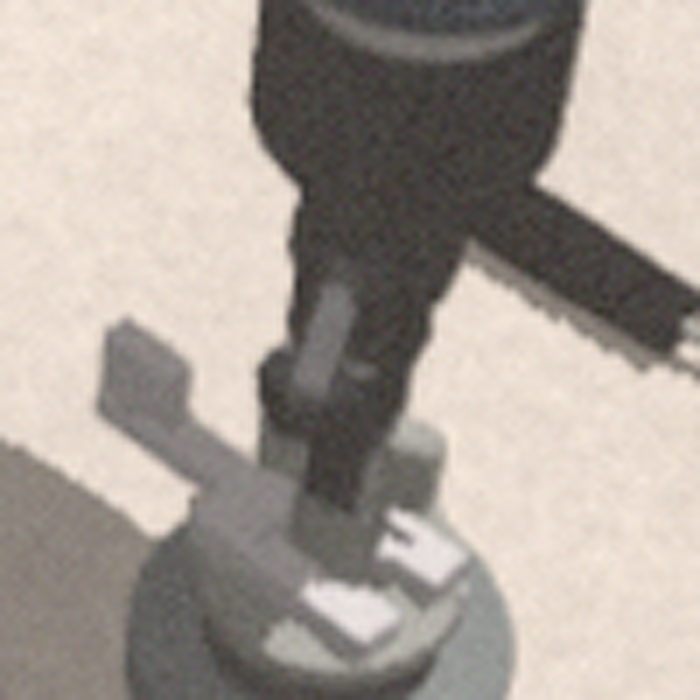

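>>> {"fn": "apply_moves", "kwargs": {"commands": [[[0, 0, -0.0001], 0.04, 1], [[0, 0, 0], 0, 1]]}}

```text
time: 16.8
ee_pos: [0.5373, 0.2068, 0.089]
ee_rot: [-0.0, 0.968, 0.25, -0.0]
contact_force: [-3.2, 2.9, 0.3]
finger_gap: 0.0113
```

```bash
python3 q.py 4
```

```text
t 17.0 p [0.5373 0.2068 0.089 ] psi 0.5062 j6 1.238 F [-2.84  3.08 -0.53] T [0.714 0.733 0.149] gap 0.0114 tilt [-0. -0. -1.]
meanF [-3.7   3.63  0.02] meanT [0.765 0.776 0.14 ]
```

>>> {"fn": "apply_moves", "kwargs": {"commands": [[[0, 0, -0.0001], 0.04, 1], [[0, 0, 0], 0, 1]]}}

```text
time: 17.2
ee_pos: [0.5373, 0.2068, 0.089]
ee_rot: [0.0, 0.973, 0.231, -0.0]
contact_force: [-3.9, 3.7, 0.7]
finger_gap: 0.0117
```

```bash
python3 q.py 4
```

```text
t 17.4 p [0.5373 0.2067 0.089 ] psi 0.4659 j6 1.279 F [-3.08  3.17 -0.71] T [0.79  0.766 0.3  ] gap 0.0114 tilt [-0. -0. -1.]
meanF [-3.4   3.55 -0.77] meanT [0.78  0.759 0.262]
```

>>> {"fn": "apply_moves", "kwargs": {"commands": [[[0, 0, 0], -0.04, 1], [[0, 0, 0], -0.04, 1], [[0, 0, 0], 0, 0.8], [[0, 0, 0], 0, 0.6], [[0, 0, 0], 0, 0.5], [[0, 0, 0], 0, 0.45], [[0, 0, 0], 0, 0.45], [[0, 0, -0.01], 0, 0.45], [[0, 0, -0.02], 0, 0.45], [[0, 0, -0.03], 0, 0.45]]}}

```text
time: 18.4
ee_pos: [0.5363, 0.2065, 0.1489]
ee_rot: [-0.0, 0.963, 0.269, -0.002]
contact_force: [0.9, -0.6, 0.3]
finger_gap: 0.0469
```

```bash
python3 - <<'E'
from h import *
st()
im=bot.get_image("scene")[:,:,::-1].copy(); cv2.imwrite("pics/scene6.png",im)
t=bot.get_image("top")[:,:,::-1].copy(); cv2.imwrite("pics/top6.png",t)
crop(cv2.convertScaleAbs(im,alpha=1.6),330,130,100,100,7,"pics/c6.png")
E
```

```text
t 18.4 p [0.5363 0.2065 0.1489] psi 0.5447 j6 1.2 F [ 0.88 -0.58  0.31] T [-0.009  0.038 -0.02 ] gap 0.0469 tilt [-0.003 -0.001 -1.   ]
```

View pics/c6.png

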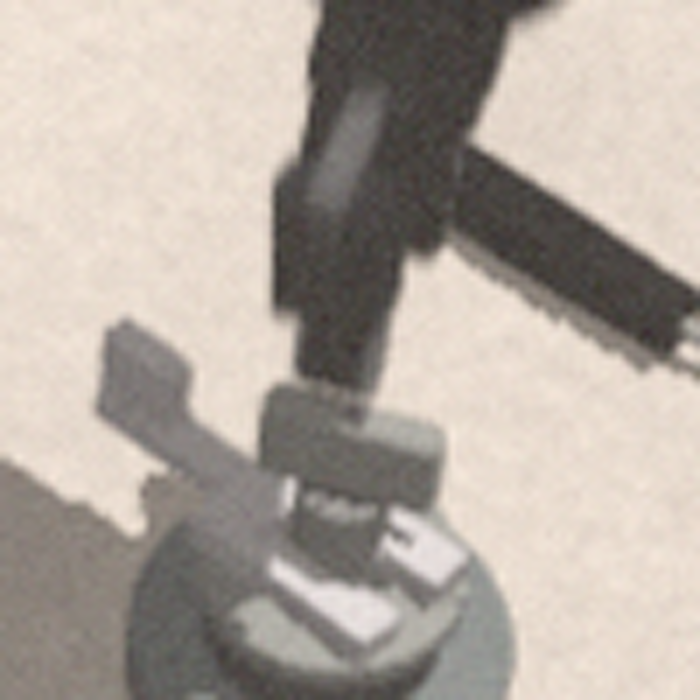

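>>> {"fn": "apply_moves", "kwargs": {"commands": [[[0, 0, 0], 0.1, 0.45], [[0, 0, 0], 0.1, 0.45], [[0, 0, 0], 0.1, 0.45], [[0, 0, 0], 0.1, 0.45], [[-0.02, 0, 0], 0, 0.45], [[-0.03, 0, 0], 0, 0.45], [[-0.022, 0, 0], 0, 0.45], [[0, 0, 0.01], 0, 0.45], [[0, 0, 0.01], 0, 0.45], [[0, 0, 0], 0, 0.45]]}}

```text
time: 19.5
ee_pos: [0.4659, 0.1962, 0.1276]
ee_rot: [0.0, 0.997, 0.072, -0.001]
contact_force: [-0.1, -0.3, -0.5]
finger_gap: 0.0464
```

>>> {"fn": "apply_moves", "kwargs": {"commands": [[[0, 0, 0], 0, 0.45], [[0, 0, 0], 0, 0.45]]}}

```text
time: 19.7
ee_pos: [0.4669, 0.1964, 0.1291]
ee_rot: [0.0, 0.997, 0.072, 0.0]
contact_force: [0.3, -0.4, 0.4]
finger_gap: 0.0467
```

```bash
python3 - <<'E'
from fit import *
s,a=st()
im=bot.get_image("scene")[:,:,::-1].copy(); cv2.imwrite("pics/scene7.png",im)
t=bot.get_image("top")[:,:,::-1].copy(); cv2.imwrite("pics/top7.png",t)
crop(cv2.convertScaleAbs(im,alpha=1.6),310,120,100,100,6,"pics/c7.png")
crop(cv2.convertScaleAbs(t,alpha=1.4),210,220,100,100,6,"pics/c7t.png")
E
```

```text
t 19.7 p [0.4669 0.1964 0.1291] psi 0.1446 j6 1.604 F [ 0.29 -0.42  0.35] T [-0.004 -0.033 -0.001] gap 0.0467 tilt [ 0.  0. -1.]
```

View pics/c7.png

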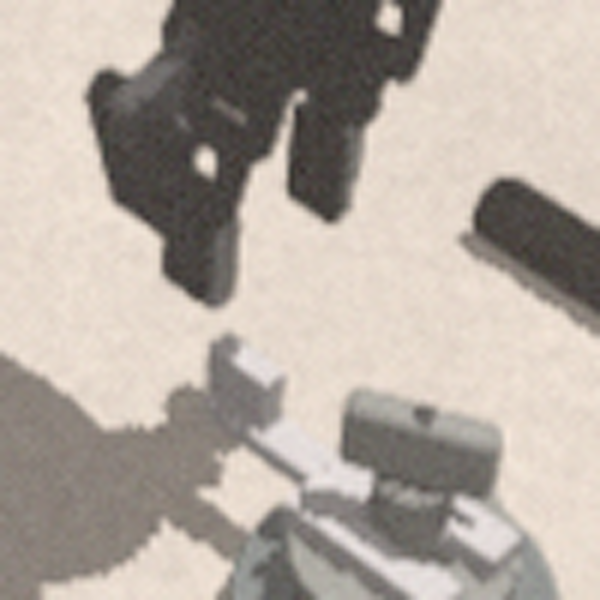

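View pics/c7t.png

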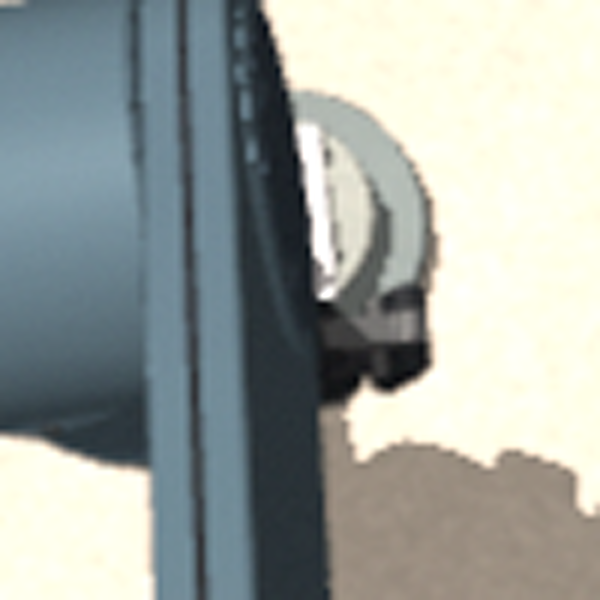

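>>> {"fn": "apply_moves", "kwargs": {"commands": [[[-0.001, 0, 0.01], 0, 0.45], [[0, 0, 0.015], 0, 0.45], [[0, 0, 0.015], 0, 0.45], [[0, 0, 0.015], 0, 0.45], [[0, 0, 0.009], 0, 0.45], [[0, 0, 0], 0, 0.55], [[0, 0, 0], 0, 0.65], [[0, 0, 0], 0, 0.75]], "squeeze": 30}}

```text
time: 20.6
ee_pos: [0.4657, 0.1963, 0.0657]
ee_rot: [-0.0, 0.997, 0.072, 0.001]
contact_force: [0.8, 0.5, -0.5]
finger_gap: 0.0213
```

```bash
python3 - <<'E'
from fit import *
s,a=st()
im=bot.get_image("scene")[:,:,::-1].copy(); cv2.imwrite("pics/scene8.png",im)
crop(cv2.convertScaleAbs(im,alpha=1.6),310,120,100,100,6,"pics/c8.png")
E
```

```text
t 20.6 p [0.4657 0.1963 0.0657] psi 0.1448 j6 1.604 F [ 0.84  0.52 -0.53] T [ 0.041 -0.016  0.04 ] gap 0.0213 tilt [ 0.001  0.    -1.   ]
```

View pics/c8.png

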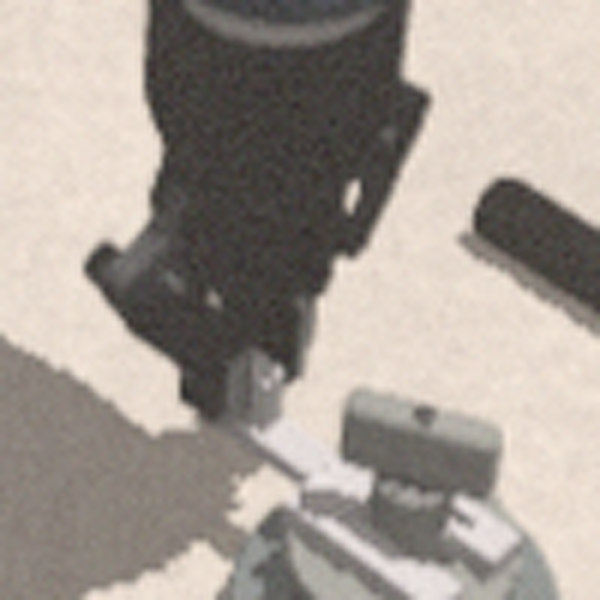

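>>> {"fn": "apply_moves", "kwargs": {"commands": [[[0, 0, 0.001], 0, 0.8], [[0, 0, 0], 0, 0.83], [[0, 0, 0], 0, 0.86], [[0, 0, 0], 0, 0.88], [[0, 0, 0], 0, 0.89]]}}

```text
time: 21.15
ee_pos: [0.4651, 0.1963, 0.0642]
ee_rot: [-0.0, 0.997, 0.072, 0.0]
contact_force: [-0.4, 0.6, 0.6]
finger_gap: 0.0099
```

```bash
python3 q.py
```

```text
t 21.3 p [0.4652 0.1963 0.0642] psi 0.1448 j6 1.604 F [-0.29  0.06  2.22] T [-0.019  0.042 -0.039] gap 0.0096 tilt [ 0.  0. -1.]
meanF [-0.59  0.68  1.42] meanT [-0.016  0.017 -0.011]
```

Contact is well centred, with almost no lateral force. Next I'll close firmly.

>>> {"fn": "apply_moves", "kwargs": {"commands": [[[0, 0, 0], 0, 0.95], [[0, 0, 0], 0, 1], [[0, 0, 0], 0, 1], [[0, 0, 0], 0, 1]], "squeeze": 60}}

```text
time: 21.7
ee_pos: [0.4651, 0.1963, 0.0643]
ee_rot: [-0.0, 0.997, 0.072, 0.0]
contact_force: [-1.5, 0.5, 4.7]
finger_gap: 0.0083
```

```bash
python3 q.py
```

```text
t 21.85 p [0.4651 0.1962 0.0642] psi 0.1448 j6 1.604 F [-2.07 -0.12  4.85] T [-0.029  0.19  -0.021] gap 0.0082 tilt [ 0.  0. -1.]
meanF [-1.61  0.26  5.22] meanT [-0.021  0.18  -0.007]
```

>>> {"fn": "apply_moves", "kwargs": {"commands": [[[0, 0, -0.0005], 0, 1], [[0, 0, -0.0005], 0, 1], [[0, 0, 0], 0, 1]]}}

```text
time: 22.15
ee_pos: [0.4648, 0.1961, 0.0647]
ee_rot: [0.0, 0.997, 0.072, -0.0]
contact_force: [-0.2, -0.4, -1.8]
finger_gap: 0.0087
```

```bash
python3 q.py
```

```text
t 22.3 p [0.4649 0.1961 0.0648] psi 0.1448 j6 1.604 F [ 0.09  0.43 -0.41] T [-0.05   0.044 -0.047] gap 0.0085 tilt [-0.001 -0.    -1.   ]
meanF [ 0.14  0.02 -0.88] meanT [-0.016  0.075 -0.011]
```

>>> {"fn": "apply_moves", "kwargs": {"commands": [[[0, 0, -0.0006], 0, 1], [[-0.004, 0, 0], 0, 1], [[-0.005, 0, 0], 0, 1], [[0, 0, 0], 0, 1]]}}

```text
time: 22.7
ee_pos: [0.455, 0.1948, 0.0655]
ee_rot: [0.0, 0.997, 0.072, -0.001]
contact_force: [-0.8, 0.2, -1.2]
finger_gap: 0.0086
```

```bash
python3 q.py
```

```text
t 22.85 p [0.4562 0.1949 0.0658] psi 0.1449 j6 1.604 F [ 0.09  0.47 -1.9 ] T [-0.054  0.08  -0.006] gap 0.0083 tilt [ 0.  0. -1.]
meanF [ 0.18 -0.08 -1.45] meanT [-0.006  0.071 -0.011]
```

Fz is −1.4 N, the full carrier weight, and there is no side load. It is sliding freely, so I'll keep drawing.

>>> {"fn": "apply_moves", "kwargs": {"commands": [[[-0.005, 0, 0], 0, 1], [[-0.007, 0, 0], 0, 1], [[-0.008, 0, 0], 0, 1], [[-0.006, 0, 0], 0, 1], [[0, 0, 0], 0, 1]]}}

```text
time: 23.35
ee_pos: [0.429, 0.191, 0.0656]
ee_rot: [0.0, 0.997, 0.072, -0.001]
contact_force: [-0.5, -0.4, -1.5]
finger_gap: 0.0082
```

```bash
python3 - <<'E'
from fit import *
s,a=st()
im=bot.get_image("scene")[:,:,::-1].copy(); cv2.imwrite("pics/scene9.png",im)
crop(cv2.convertScaleAbs(im,alpha=1.6),300,120,110,100,6,"pics/c9.png")
st()
E
```

```text
t 23.35 p [0.429  0.191  0.0656] psi 0.145 j6 1.606 F [-0.51 -0.44 -1.55] T [-0.029  0.094 -0.005] gap 0.0082 tilt [-0.001 -0.    -1.   ]
t 23.4 p [0.4299 0.1911 0.0658] psi 0.1449 j6 1.606 F [ 0.87  0.46 -1.08] T [0.002 0.037 0.018] gap 0.009 tilt [-0.  0. -1.]
```

View pics/c9.png

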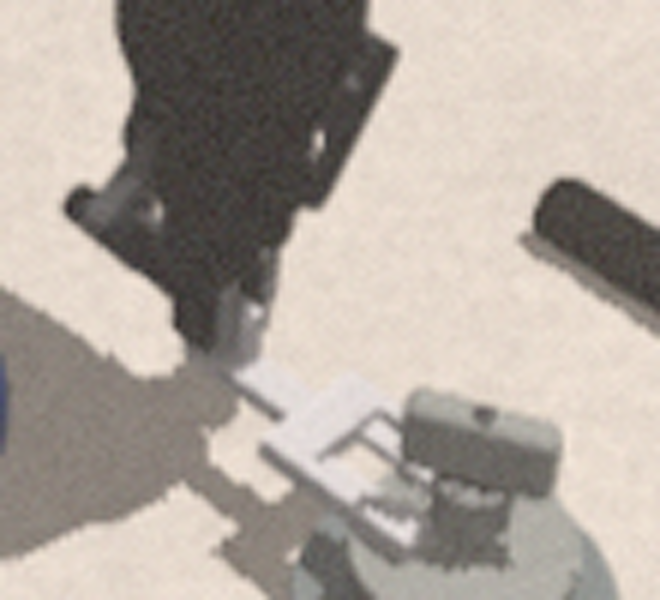

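```bash
python3 - <<'E'
from h import *
for n,p in dict(blue1=(303,347),blue2=(282,182)).items(): print(n,atz("top",*p,.02))
c=[(433,250),(497,242),(514,328),(448,337)]
# outer tray top rim z=.014
im=cv2.imread("pics/top0.png"); crop(cv2.convertScaleAbs(im,alpha=1.3),423,230,100,115,5,"pics/tray.png")
E
```

```text
blue1 [0.33950277 0.0965601  0.02      ]
blue2 [0.71833785 0.1562124  0.02      ]
```

View pics/tray.png

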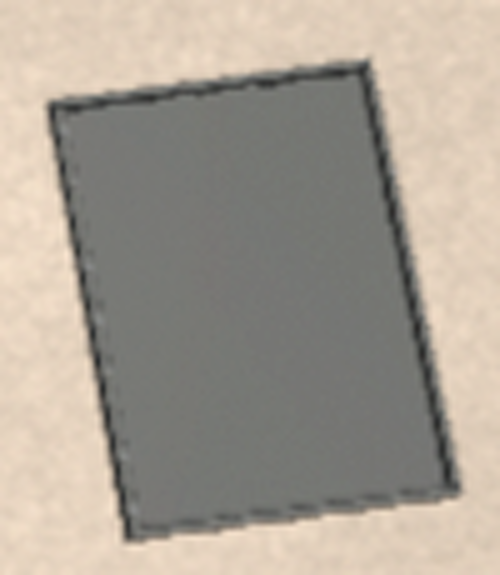

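```bash
python3 - <<'E'
from h import *
P=np.array([atz("top",423+(u+.5)/5-.5,230+(v+.5)/5-.5,.014)[:2] for u,v in[(50,102),(370,62),(460,493),(127,540)]])
print(P.round(4),P.mean(0)); 
for i in range(4): print(np.linalg.norm(P[i]-P[(i+1)%4]))
d=(P[0]-P[3])+(P[1]-P[2]); print("yaw",np.arctan2(d[1],d[0]))
E
```

```text
[[ 0.5624 -0.1961]
 [ 0.5839 -0.3444]
 [ 0.389  -0.3731]
 [ 0.3657 -0.2244]] [ 0.47523526 -0.28449258]
0.1497787083371245
0.19702869108004945
0.1505491101016569
0.19878098295004915
yaw 0.1442944086546312
```

>>> {"fn": "apply_moves", "kwargs": {"commands": [[[-0.006, 0, 0], 0, 1], [[-0.008, 0, 0], 0, 1], [[-0.008, 0, 0], 0, 1], [[-0.008, 0, 0], 0, 1], [[-0.007, 0, 0], 0, 1], [[0, 0, 0], 0, 1]]}}

```text
time: 24.0
ee_pos: [0.3924, 0.1857, 0.0656]
ee_rot: [0.0, 0.997, 0.072, -0.001]
contact_force: [0.2, 0.6, -1.4]
finger_gap: 0.0087
```

```bash
python3 q.py 2
```

```text
t 24.1 p [0.394  0.1859 0.0659] psi 0.1448 j6 1.61 F [ 0.06  0.21 -1.17] T [-0.042  0.097  0.017] gap 0.0084 tilt [ 0.001  0.    -1.   ]
meanF [ 0.08  0.06 -1.13] meanT [-0.045  0.07   0.027]
```

>>> {"fn": "apply_moves", "kwargs": {"commands": [[[0, 0, -0.01], 0, 1], [[0, 0, -0.02], 0, 1], [[0, 0, -0.025], 0, 1], [[0, 0, -0.025], 0, 1], [[0, 0, -0.02], 0, 1], [[0, 0, 0], 0, 1], [[0, 0.01, 0], 0, 1], [[-0.002, 0.02, 0], 0, 1], [[-0.002, 0.03, 0], 0, 1], [[-0.002, 0.03, 0], 0, 1]]}}

```text
time: 25.1
ee_pos: [0.3999, 0.0946, 0.1644]
ee_rot: [0.0, 0.997, 0.073, -0.001]
contact_force: [0.2, -0.2, -2.3]
finger_gap: 0.0085
```

>>> {"fn": "apply_moves", "kwargs": {"commands": [[[-0.003, 0.035, 0], 0, 1], [[-0.003, 0.035, 0], 0, 1], [[-0.003, 0.035, 0], 0, 1], [[-0.003, 0.035, 0], 0, 1], [[-0.003, 0.035, 0], 0, 1], [[-0.003, 0.035, 0], 0, 1], [[-0.003, 0.035, 0], 0, 1], [[-0.002, 0.035, 0], 0, 1], [[-0.002, 0.035, 0], 0, 1], [[-0.002, 0.03, 0], 0, 1]]}}

```text
time: 26.1
ee_pos: [0.4227, -0.2513, 0.1641]
ee_rot: [-0.001, 0.997, 0.072, -0.001]
contact_force: [0.6, -0.4, -1.2]
finger_gap: 0.0087
```

>>> {"fn": "apply_moves", "kwargs": {"commands": [[[-0.001, 0.025, 0], 0, 1], [[-0.001, 0.017, 0], 0, 1], [[0, 0, 0], 0, 1], [[0, 0, 0], 0, 1], [[0, 0, 0], 0, 1]]}}

```text
time: 26.6
ee_pos: [0.4276, -0.2899, 0.1652]
ee_rot: [-0.001, 0.997, 0.073, -0.0]
contact_force: [-0.4, 0.5, -1.0]
finger_gap: 0.008
```

```bash
python3 - <<'E'
from fit import *
s,a=st()
im=bot.get_image("scene")[:,:,::-1].copy(); cv2.imwrite("pics/scene10.png",im)
crop(cv2.convertScaleAbs(im,alpha=1.5),30,190,220,230,2.6,"pics/c10.png")
t=bot.get_image("top")[:,:,::-1].copy(); cv2.imwrite("pics/top10.png",t)
crop(cv2.convertScaleAbs(t,alpha=1.3),400,210,150,150,4,"pics/c10t.png")
st()
E
```

```text
t 26.6 p [ 0.4276 -0.2899  0.1652] psi 0.1455 j6 0.613 F [-0.4   0.5  -0.97] T [-0.02   0.084 -0.019] gap 0.008 tilt [-0.001  0.001 -1.   ]
t 26.7 p [ 0.428  -0.29    0.1657] psi 0.146 j6 0.613 F [ 0.38  0.46 -1.5 ] T [-0.072  0.103  0.023] gap 0.0084 tilt [-0.     0.001 -1.   ]
```

View pics/c10.png

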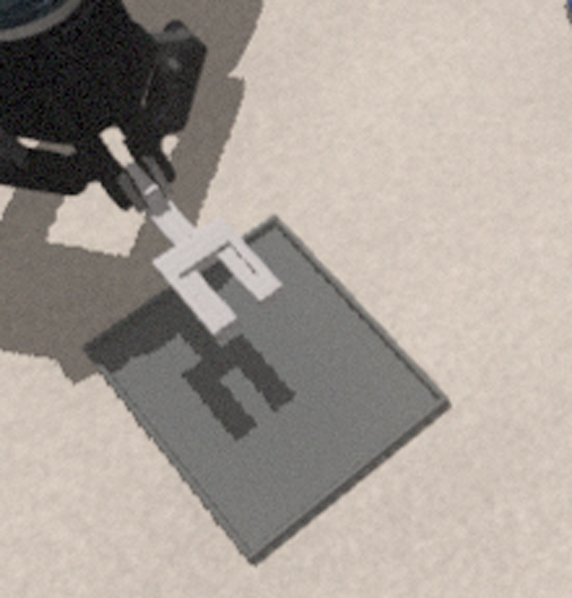

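View pics/c10t.png

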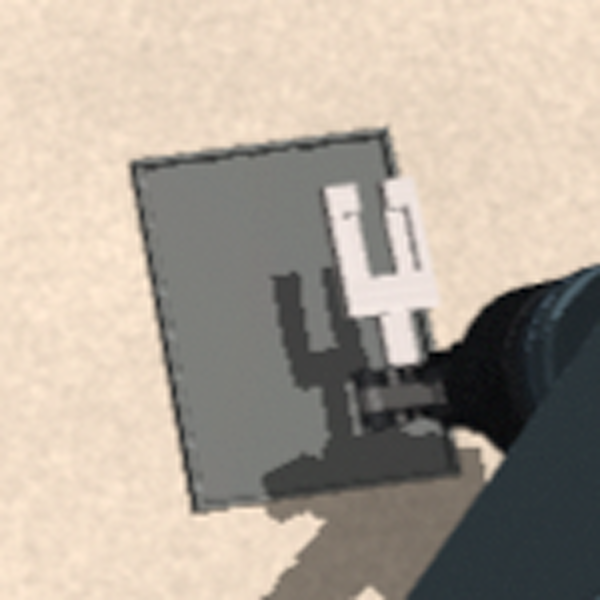

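>>> {"fn": "apply_moves", "kwargs": {"commands": [[[0.003, 0, 0.01], 0, 1], [[0, 0, 0.02], 0, 1], [[0, 0, 0.025], 0, 1], [[0, 0, 0.025], 0, 1], [[0, 0, 0.025], 0, 1], [[0, 0, 0.015], 0, 1], [[0, 0, 0.008], 0, 1], [[0, 0, 0], 0, 1], [[0, 0, 0], 0, 1]]}}

```text
time: 27.6
ee_pos: [0.4315, -0.2909, 0.0381]
ee_rot: [0.0, 0.997, 0.073, 0.0]
contact_force: [-0.3, -0.1, -1.3]
finger_gap: 0.0083
```

```bash
python3 - <<'E'
from fit import *
s,a=st()
im=bot.get_image("scene")[:,:,::-1].copy(); cv2.imwrite("pics/scene11.png",im)
crop(cv2.convertScaleAbs(im,alpha=1.5),30,230,200,200,3,"pics/c11.png")
st()
E
```

```text
t 27.6 p [ 0.4315 -0.2909  0.0381] psi 0.1452 j6 0.618 F [-0.32 -0.14 -1.25] T [-0.036  0.011 -0.031] gap 0.0083 tilt [ 0.001 -0.001 -1.   ]
t 27.65 p [ 0.4316 -0.2912  0.0385] psi 0.1451 j6 0.618 F [ 0.62  0.05 -1.74] T [-0.015  0.03  -0.002] gap 0.0083 tilt [ 0.001 -0.001 -1.   ]
```

View pics/c11.png

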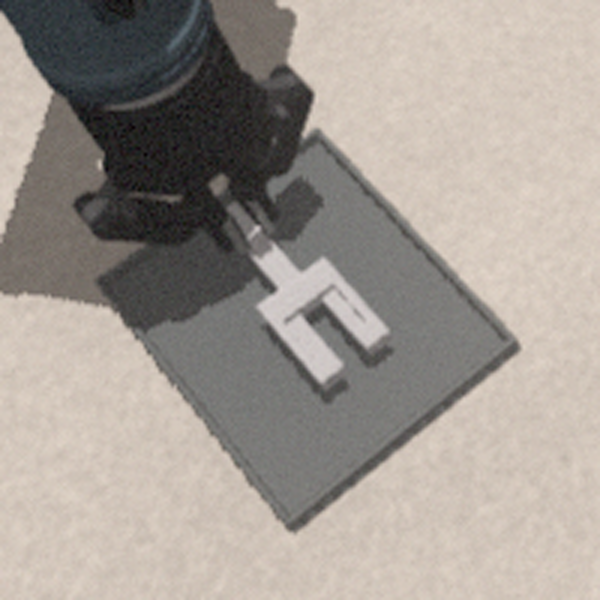

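>>> {"fn": "apply_moves", "kwargs": {"commands": [[[0, 0, 0.004], 0, 1], [[0, 0, 0.005], 0, 1], [[0, 0, 0.004], 0, 1], [[0, 0, 0.003], 0, 1], [[0, 0, 0.001], 0, 1], [[0, 0, 0], 0, 1], [[0, 0, 0], 0, 1]]}}

```text
time: 28.35
ee_pos: [0.4311, -0.2909, 0.0207]
ee_rot: [0.0, 0.997, 0.072, 0.0]
contact_force: [-0.3, -0.3, -1.2]
finger_gap: 0.0086
```

```bash
python3 q.py
```

```text
t 28.5 p [ 0.4311 -0.2909  0.0209] psi 0.1448 j6 0.618 F [-0.53 -0.05 -1.01] T [-0.034  0.066 -0.009] gap 0.0085 tilt [ 0. -0. -1.]
meanF [-0.3   0.05 -0.78] meanT [-0.013  0.075 -0.002]
```

>>> {"fn": "apply_moves", "kwargs": {"commands": [[[0, 0, 0.0007], 0, 1], [[0, 0, 0.0005], 0, 1], [[0, 0, 0], 0, 1]]}}

```text
time: 28.8
ee_pos: [0.431, -0.2907, 0.0194]
ee_rot: [-0.0, 0.997, 0.072, -0.0]
contact_force: [0.3, 0.1, -0.5]
finger_gap: 0.0083
```

```bash
python3 q.py
```

```text
t 28.95 p [ 0.431  -0.2908  0.0195] psi 0.1448 j6 0.618 F [ 0.15  0.48 -1.73] T [ 0.022  0.004 -0.03 ] gap 0.0085 tilt [-0.  0. -1.]
meanF [ 0.08  0.15 -1.52] meanT [-0.005  0.042 -0.002]
```

>>> {"fn": "apply_moves", "kwargs": {"commands": [[[0, 0, 0.0005], 0, 1], [[0, 0, 0.0005], 0, 1], [[0, 0, 0], 0, 1]]}}

```text
time: 29.25
ee_pos: [0.431, -0.2908, 0.0185]
ee_rot: [0.0, 0.997, 0.072, 0.0]
contact_force: [-0.1, -0.7, -2.1]
finger_gap: 0.0086
```

```bash
python3 q.py
```

```text
t 29.4 p [ 0.4311 -0.2908  0.0185] psi 0.1448 j6 0.618 F [-0.13 -0.33 -0.96] T [-0.001  0.082  0.02 ] gap 0.0088 tilt [ 0. -0. -1.]
meanF [ 0.27  0.21 -1.07] meanT [-0.016  0.051  0.018]
```

>>> {"fn": "apply_moves", "kwargs": {"commands": [[[0, 0, 0.0005], 0, 1], [[0, 0, 0], 0, 1]]}}

```text
time: 29.6
ee_pos: [0.4311, -0.2909, 0.0184]
ee_rot: [0.0, 0.997, 0.072, 0.0]
contact_force: [-1.3, 1.3, 4.7]
finger_gap: 0.0085
```

```bash
python3 q.py
```

```text
t 29.75 p [ 0.4311 -0.2908  0.0184] psi 0.1448 j6 0.618 F [-2.04  1.16  6.55] T [0.271 0.27  0.019] gap 0.0081 tilt [ 0. -0. -1.]
meanF [-1.59  1.57  5.25] meanT [ 0.23   0.277 -0.018]
```

>>> {"fn": "apply_moves", "kwargs": {"commands": [[[0, 0, 0.0004], 0, 1], [[0, 0, 0], 0, 1]]}}

```text
time: 29.95
ee_pos: [0.4311, -0.2909, 0.0184]
ee_rot: [0.0, 0.997, 0.072, 0.0]
contact_force: [-2.9, 2.2, 9.5]
finger_gap: 0.0085
```

```bash
python3 q.py
```

```text
t 30.1 p [ 0.4311 -0.2908  0.0184] psi 0.1449 j6 0.618 F [-2.    0.65  9.66] T [ 0.357  0.412 -0.004] gap 0.0086 tilt [ 0. -0. -1.]
meanF [-2.75  1.48  9.07] meanT [0.351 0.449 0.011]
```

>>> {"fn": "apply_moves", "kwargs": {"commands": [[[0, 0, -0.0003], 0, 1], [[0, 0, 0], 0, 0.85], [[0, 0, 0], 0, 0.75], [[0, 0, 0], 0, 0.6], [[0, 0, 0], 0, 0.45], [[0, 0, 0], 0, 0.45], [[0, 0, 0], 0, 0.45]], "squeeze": 30}}

```text
time: 30.8
ee_pos: [0.431, -0.2908, 0.0178]
ee_rot: [-0.0, 0.997, 0.072, -0.0]
contact_force: [0.0, 0.3, 1.3]
finger_gap: 0.0469
```

```bash
python3 q.py 2
```

```text
t 30.9 p [ 0.431  -0.2908  0.0179] psi 0.1448 j6 0.618 F [ 0.65 -0.38 -0.4 ] T [-0.031 -0.037 -0.005] gap 0.0466 tilt [ 0.  0. -1.]
meanF [-0.16 -0.4  -0.37] meanT [-0.025 -0.013  0.007]
```

Released with no residual force. I'll rise and move clear of the view.

>>> {"fn": "apply_moves", "kwargs": {"commands": [[[0, 0, -0.01], 0, 0.45], [[0, 0, -0.02], 0, 0.45], [[0, 0, -0.03], 0, 0.45], [[0, 0, -0.04], 0, 0.45], [[0, 0, -0.04], 0, 0.45], [[0, 0, -0.03], 0, 0.45], [[-0.02, 0.03, -0.02], 0, 0.45], [[-0.02, 0.03, 0], 0, 0.45], [[-0.02, 0.03, 0], 0, 0.45], [[-0.01, 0.02, 0], 0, 0.45]]}}

```text
time: 31.9
ee_pos: [0.3764, -0.4118, 0.2092]
ee_rot: [0.001, 0.997, 0.072, 0.0]
contact_force: [0.6, 0.9, 0.3]
finger_gap: 0.0466
```

>>> {"fn": "apply_moves", "kwargs": {"commands": [[[0, 0.02, 0], 0, 0.45], [[0, 0.02, 0], 0, 0.45], [[0, 0, 0], 0, 0.45], [[0, 0, 0], 0, 0.45]]}}

```text
time: 32.3
ee_pos: [0.3832, -0.449, 0.2081]
ee_rot: [-0.0, 0.997, 0.072, -0.0]
contact_force: [-0.2, 0.5, -0.4]
finger_gap: 0.047
```

```bash
python3 - <<'E'
from fit import *
s,a=st()
for n in("scene","top"):
    im=bot.get_image(n)[:,:,::-1].copy(); cv2.imwrite(f"pics/{n}12.png",im)
E
```

```text
t 32.3 p [ 0.3832 -0.449   0.2081] psi 0.1443 j6 0.373 F [-0.25  0.46 -0.43] T [0.029 0.011 0.018] gap 0.047 tilt [-0.     0.001 -1.   ]
```

View pics/scene12.png

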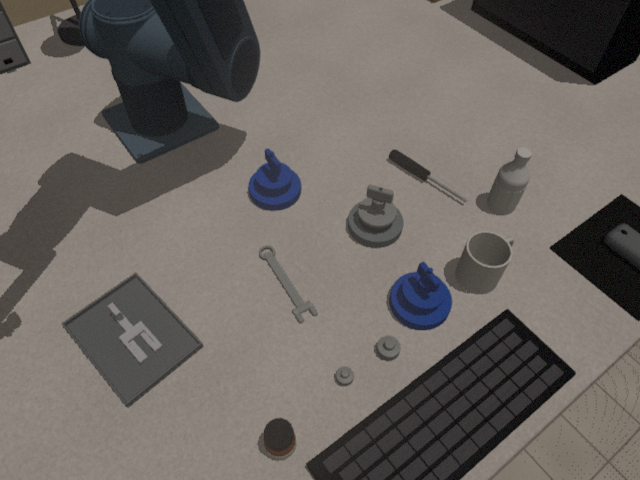

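View pics/top12.png

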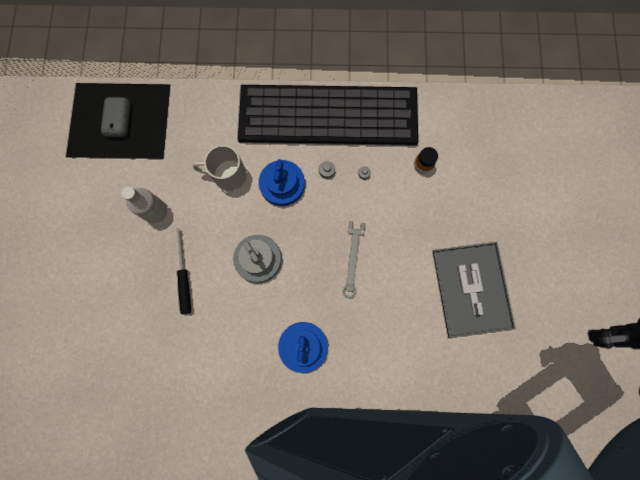

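The carrier lies flat in the middle of the tray: top view (472,290), scene (133,330). The stand with its nut is at top (257,258), and the bystanders are where they were. The gripper is clear of everything, so I'll hand in.

```bash
python3 -c "
from station import bot
print(bot.sign_off())"
```

```text
the job is handed in; nothing more can be done
None
```

The nut is unscrewed to its stop, and the carrier lies flat in the middle of the empty tray. I handed the job in at about 32.4 s of the 72 s allowed.

- **Nut:** I turned it clockwise about 2.4 rad in a single grasp. The wrist torque stayed near 0.08 N m while it turned freely, then rose from 0.14 to 0.26 N m at the stop. I eased the load off before letting go. When the jaws first closed on the bar they pushed about 0.10 N m anticlockwise, well under the 0.44 N m limit.
- **Carrier:** I took its weight off the stage with a lift of about 1.5 mm. I then drew it out about 72 mm along its axis with side force under about 1 N.
- **Placing:** I pressed it down until the floor pushed back with about 9 N, then released it.

**Last checks:** In both views the carrier lies square and flat near the tray's centre, by eye. The bystanders and the blue look-alikes are where they were at the start. The gripper is clear and the wrist force reads about zero.

**Disagreements:**
- **Cameras:** The two cameras disagreed by about 4 mm on the nut's position. I settled it by feel when the jaws closed on the bar, and they met it within 0.5 mm.
- **Torque reading:** One short torque average read 0.137 N m, about 0.4 rad before the stop. It fell back when I turned further, so I took it as noise.
- **Grasps:** The brief expected two grasps or more, but the wrist's range allowed one.

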